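# Stamp a sample cup with the spring-arm stamp

### The arm

A 7-joint arm with a two-finger parallel gripper is mounted at the origin on a cart in front of the work surface, level with it; the furniture and walls round the work are solid. World frame = base frame: x ahead of the robot, y to its left, z up, the work surface at z = 0. Lengths are in m, angles in rad, forces in N, time in s.
With the tool pointing down it reaches from about 0.4 to 0.925 m from the base axis. Payload 5.6 kg.
Tool frame: the origin (TCP) lies at the very end of the fingers, on their centre line; the grasp point (between the pads) lies 19 mm behind it; z points along the fingers, y is the direction in which the jaws open and shut (so a half turn about z gives the same grasp; the last joint's range is limited). The gripper opens to 85 mm and grips with 20 to 120 N. Pads are 22 mm wide; open, the fingers measure 114 mm over their backs; the gripper's body (76 mm by 85 mm) begins 54 mm behind the grasp point. The pads swing forward as they close: fully open they stand 13 mm farther back than shut.
Start: joints at [1.269, 0.468, -0.012, 1.603, 0.006, 1.071, -0.056], TCP at [0.166, -0.628, 0.231] pointing down, gripper open.
Joint ranges: [-2.53, 2.53], [-0.31, 2.02], [-1.57, 1.55], [0.28, 2.44], [-1.29, 4.43], [0.15, 1.84], [-2.92, 2.92]. Speed limits (rad/s): [2.57, 2.57, 3.14, 3.14, 3.14, 3.14, 3.14].

### API

Orientations are given as a unit quaternion [w, x, y, z].
In Python, from workcell import ctrl gives the robot as it stands.
- The arm moves only by the tool step_arm, never from a script. Its argument "series" is a list of rows, each a list of 6 numbers: the shift along the tool's x, y, z in mm, then the turn, a rotation vector about the tool's x, y, z in units of 6 degrees (1.0 is 6 degrees). A call has 1 to 5 rows; each row shifts and turns the pose as measured when the row begins, along the tool's axes as they then stand; what a row does not reach is not made up. A row lasts 1/12 s, in which the tool goes at most 41.7 mm and 7.16 degrees, less where a joint would pass 70% of its speed; a pose out of reach is approached as far as the arm can. A call with a gripper value outside its range is refused whole. "gripper" is the opening, from 0 (shut) to 1 (fully open), set as the call begins (left out, the last holds). The fingers move at their own pace and stop on an object; "force" is the grip in N (left out, the last holds). Time passes only in rows, so rows that do not move let the fingers close. It gives the time, the measured TCP pose, the force and the opening at its end, in the units of the state.
- ctrl.read_state(): the state, without advancing time (a new reading comes with each control period).
- ctrl.snapshot(name): name is "scene" or "top" or "wrist"; returns a dict with "frame" (384x512x3 uint8, blue, green, red), "K" (3x3 intrinsics, pixels), "view" (4x4, takes a point from world to camera coordinates); the wrist camera has in their place "T_tool_cam" (4x4, takes a point from camera to tool coordinates, whose origin is the TCP and whose axes are the flange's). Camera axes: x right, y up, looking along -z (the intrinsics and any distortion apply to the point x, -y, -z); pixel columns grow to the right and rows downward; lengths in m; the calibration is good to about 2 mm. A picture is of the moment at which its call begins: read the wrist's pose just before it. There is no depth.
- ctrl.hand_in(): hands the job in, once; it reports no verdict.
Trained networks look in the newest picture that a camera, given by its name, has taken for a name from the list of things; names that differ only in an ending like _2 or _b are one class to them, and where a whole thing is asked for, a point or a joint stands for the part that bears it (a point fixed in the world has none). Each returns a list of dicts, best first, with "confidence" (0 to 1); they miss things now and then, are a little off and sometimes report something else, mostly with a low value. They report only what shows in the picture. A call takes as long as a camera call. They do not tell look-alikes from the thing itself.
- ctrl.cut_out(camera, label): "region" (384x512 bool, what is visible of it) and "box" ([left, top, right, bottom] in pixels, round what is visible of it).
- ctrl.landmark_of(camera, label): "centre" ([column, row] in pixels: a listed point, or the origin of a listed thing).
The state is a dict: "clock": time; "joints": joint angles; "joint_vel": joint speeds; "joint_efforts": joint torques, N m; "tcp_pos": TCP position; "tcp_rot": TCP orientation; "ft_force": force on the tool from outside, world axes, zero at the start; "torque": the same for the moment, N m; "finger_gap": finger opening in m.
Only numpy, scipy, OpenCV 4.12 (cv2) and the standard library are available. Lean on these libraries where they do the work, as an engineer would, in place of code of your own. Each camera call takes 0.05 s, during which the arm holds its last target.

### The job

Draw the arm of the spring stamp back by its red grip only until you feel its sear catch, without straining it against the buffer behind, and let go so that it stays cocked. Then set the yellow-lidded sample cup upright in the blue ring of the stamp, let go of it, and press the yellow trigger key so that the arm swings over and its stamp comes to rest on the lid. Keep the cup upright, leave the red-lidded cup where it is, and let the key come up again at the end.

Things in the scene. Friction and masses are not known exactly. Their poses are not given: they have to be found in the camera images.
- stamper: spring-arm lid stamp, grey frame fixed on the worktop. Origin on the worktop; its x points to the rear, away from the trigger key; z up. Base plate x = -107 to 158 mm, y = -45 to 45 mm, 12 mm thick. The arm swings in the plane y = 0 about an axle along y at x = 85, z = 100 mm, between two cheeks (x = 63 to 107, y = -35 to 35, up to z = 116 mm)
- swing_arm (a joint): the sprung arm, rad. 0 = rest: pointing forward, 0.25 below level, too low for a cup beneath. Grows drawn up and back: level 0.25, upright 1.82, end 2.45. Pull at the grip: 8 N at rest, 10 N cocked, in the last 0.35 rad before the catch up to 3 N more. The sear catches somewhere from 1.70 to 2.05, different every time, not shown; then the arm stays when eased forward. 0.25 with the stamp on a lid
- buffer (a joint): travel of the rubber buffer that the arm meets about 0.06 rad past the catch, m: 0 until met, then growing as the arm is drawn on (6 mm per 0.12 rad). The pull at the grip then rises steeply, by about 0.65 N per mm of grip travel, so 5 N above the plain spring pull means that the arm has passed the catch. More than 0.006 strains it and fails
- pivot (a point): point on the arm's axle in the arm's plane, 100 mm above the worktop
- grip_point (a point): centre of the red grip sleeve on the arm, a cylinder of 20 mm diameter, 46 mm long, that lies along the stamper's y axis and spins freely on its pin; 150 mm from the axle and 34 mm to the stamper's +y side of the arm's plane; about 63 mm above the worktop at rest
- nest (a point): centre of the seat for the cup, on the top of the base plate, 12 mm above the worktop, 115 mm in front of the axle; round it a blue ring 8 mm high, 57 mm inside and 69 mm outside diameter, which takes the cup's narrower foot with a few mm of play
- trigger (a joint): the trigger key, in rad: 0 = up, 0.22 = fully down (12 mm at its pad). It frees the sear at 0.07 to 0.16 (4 to 9 mm) and takes 7 to 14 N while the arm is cocked; it springs up by itself
- key_top (a point): centre of the top of the key's yellow pad, 36 x 28 mm, in front of the stamp, about 48 mm above the worktop, 135 mm in front of the stamper's origin, almost in the arm's plane; the pad goes down when pressed. The falling arm's grip passes 45 mm or more behind this point, and above the ring it sweeps up to 260 mm high
- yellow_cup: sample cup with yellow screw lid, 67 mm high, 60 g, loose; lid 62 mm in diameter from 53 to 67 mm height, below it a cup tapering to the foot. Origin at the centre of its underside, z up. It stands at one of two places on the right, the red-lidded cup at the other. Between there and the stamp stand a centrifuge (180 mm high) and a microscope (425 mm high)
- red_cup: sample cup with red screw lid, same size; a bystander. Origin at the centre of its underside
There are look-alikes about, which are no part of the job. Of the things that look like the yellow_cup, the largest one is meant.

How it is judged:
By the outcome, as a careful person would: the job done as asked, in the order asked, and still so for the second after the job is handed in, with the robot touching nothing.
It also fails if it takes over 72 s, if anything falls off the work surface, if the arm or the gripper's body presses on something with over 40 N, if the wrist force passes 120 N, or if a joint passes its speed limit or range.

## Working session

There is one attempt and no reset: what is moved stays moved. The work goes in short steps, Python scripts to look and compute and a tool call to move; the robot and the scene stay as the last step left them, time stands still between calls to the robot, and variables do not carry over. Pictures are saved under pics/ and viewed, and the job is handed in when it is done.

Besides the shell and the picture viewer there is one more tool, called after "Request:" by a JSON object that holds its "op" and its "data". step_arm: Moves the arm, as the interface text tells. Its arguments: {"type":"object","properties":{"series":{"type":"array","items":{"type":"array","items":{"type":"number"}}},"gripper":{"type":"number"},"force":{"type":"number"}},"required":["series"]}

```bash
mkdir -p pics; ls; cat > h.py <<'E'
import numpy as np, cv2, json
from workcell import ctrl
from scipy.spatial.transform import Rotation as R
def st(): return ctrl.read_state()
def rot(s): 
    q=s['tcp_rot']; return R.from_quat([q[1],q[2],q[3],q[0]])
def snap(cam,name):
    s=st(); d=ctrl.snapshot(cam); cv2.imwrite(f'pics/{name}.png',d['frame']); 
    if cam=='wrist':
        T=np.eye(4);T[:3,:3]=rot(s).as_matrix();T[:3,3]=s['tcp_pos']
        d['cw']=T@d['T_tool_cam']
    else: d['cw']=np.linalg.inv(d['view'])
    return d
def ray(d,px):
    x=np.linalg.inv(d['K'])@[px[0],px[1],1]
    v=d['cw'][:3,:3]@np.array([x[0],-x[1],-x[2]]); return d['cw'][:3,3],v/np.linalg.norm(v)
def atz(d,px,z):
    o,v=ray(d,px); return o+v*(z-o[2])/v[2]
def proj(d,p):
    c=np.linalg.inv(d['cw'])@np.r_[p,1]; q=d['K']@[c[0],-c[1],-c[2]]; return q[:2]/q[2]
def tri(rs):
    A=0;b=0
    for o,v in rs:
        P=np.eye(3)-np.outer(v,v);A=A+P;b=b+P@o
    p=np.linalg.solve(A,b); return p,[np.linalg.norm((np.eye(3)-np.outer(v,v))@(p-o)) for o,v in rs]
E
python3 - <<'E'
from h import *
np.set_printoptions(precision=4,suppress=True)
print(st())
for c in ['scene','top','wrist']:
    d=snap(c,c+'0'); print(c,d['K'],d['cw'],[k for k in d])
    for l in ['grip_point','nest','key_top','pivot','yellow_cup','red_cup','stamper']:
        print(l,[(np.round(r['centre'],1),round(r['confidence'],2)) for r in ctrl.landmark_of(c,l)],[(r['box'],round(r['confidence'],2)) for r in ctrl.cut_out(c,l)])
E
```

```text
pics
{'clock': 0.0, 'joints': array([ 1.269 ,  0.4683, -0.0116,  1.6037,  0.006 ,  1.0714, -0.0563]), 'joint_vel': array([-0.0019,  0.0004,  0.0009, -0.0007, -0.0009, -0.0013, -0.0001]), 'joint_efforts': array([ -0.0008, -53.2388,   0.0213, -25.1307,   0.0114,   0.0077,
        -0.    ]), 'tcp_pos': array([ 0.1661, -0.6278,  0.2303]), 'tcp_rot': array([-0.0009,  0.9916,  0.129 , -0.0002]), 'ft_force': array([ 0.3075, -0.2381, -0.1907]), 'torque': array([ 0.0006,  0.0251, -0.051 ]), 'finger_gap': 0.08538064824600797}
scene [[462.2234   0.     256.0491]
 [  0.     462.2234 193.4892]
 [  0.       0.       1.    ]] [[ 0.6734  0.441  -0.5933 -0.4218]
 [-0.7391  0.4193 -0.5273 -0.777 ]
 [ 0.0162  0.7936  0.6083  1.003 ]
 [ 0.      0.      0.      1.    ]] ['frame', 'K', 'view', 'cw']
grip_point [(array([176.2, 167.2]), 0.69)] [([169.3, 129.6, 213.4, 172.9], 0.61)]
nest [(array([187.9, 178.1]), 0.76)] [([169.2, 129.7, 216.1, 194.2], 0.69)]
key_top [(array([173. , 185.3]), 0.53)] [([169.8, 179.0, 182.5, 190.0], 0.43)]
pivot [(array([200.8, 145.3]), 0.57)] [([169.2, 130.0, 211.4, 176.7], 0.69
[... 1038 characters left out ...]
ray([328.9, 199.7]), 0.44), (array([362.9, 176.5]), 0.4)] [([332.5, 162.3, 348.2, 183.7], 0.63), ([356.1, 170.9, 371.9, 183.2], 0.43)]
red_cup [(array([361. , 211.1]), 0.75)] [([355.0, 200.1, 371.2, 214.2], 0.79), ([149.3, 158.4, 190.6, 233.7], 0.6)]
stamper [(array([173.8, 198.7]), 0.9)] [([150.9, 163.3, 188.7, 236.5], 0.74)]
wrist [[274.0213   0.     255.1672]
 [  0.     274.0213 191.3834]
 [  0.       0.       1.    ]] [[ 0.2567  0.9142  0.3135  0.2473]
 [-0.9665  0.2429  0.0829 -0.6059]
 [-0.0004 -0.3243  0.946   0.3733]
 [ 0.      0.      0.      1.    ]] ['frame', 'K', 'T_tool_cam', 'cw']
grip_point [] []
nest [] []
key_top [] []
pivot [] []
yellow_cup [] []
red_cup [] []
stamper [] []
```

View images.

View pics/scene0.png

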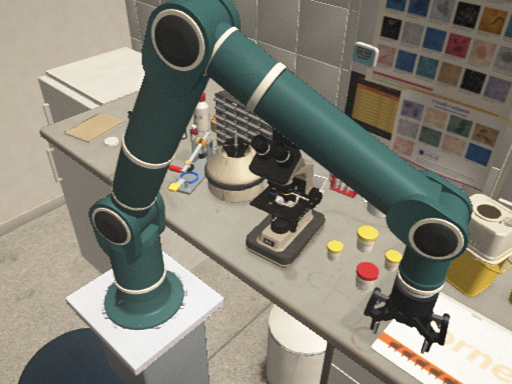

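View pics/top0.png

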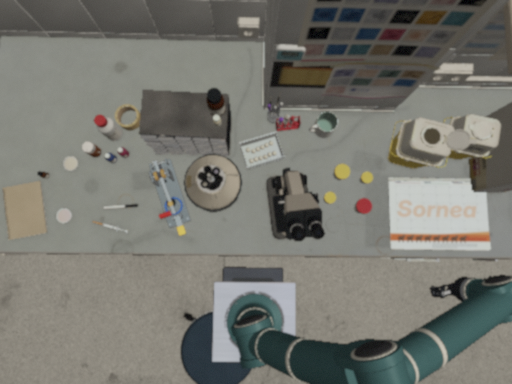

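```bash
python3 - <<'E'
import cv2
a=cv2.imread('pics/scene0.png');b=cv2.imread('pics/top0.png')
cv2.imwrite('pics/s1.png',cv2.resize(a[110:210,150:240],None,fx=6,fy=6,interpolation=2))
cv2.imwrite('pics/t1.png',cv2.resize(b[150:240,140:200],None,fx=6,fy=6,interpolation=2))
cv2.imwrite('pics/s2.png',cv2.resize(a[200:310,310:420],None,fx=5,fy=5,interpolation=2))
cv2.imwrite('pics/t2.png',cv2.resize(b[150:230,310:390],None,fx=6,fy=6,interpolation=2))
E
```

```text
(no output)
```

View pics/s1.png

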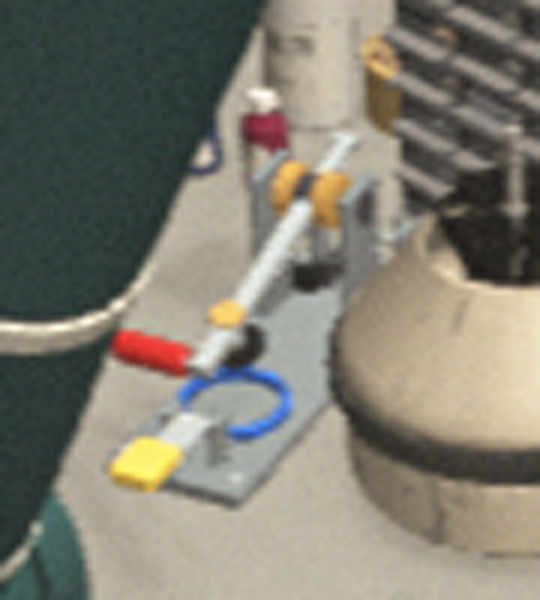

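View pics/t1.png

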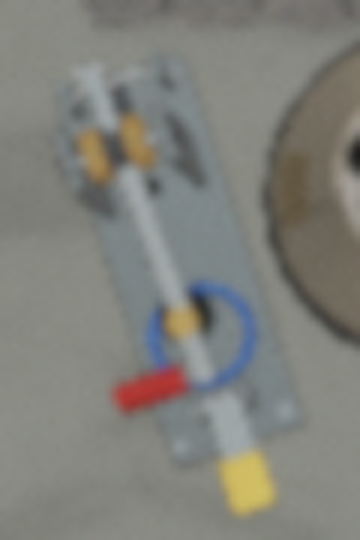

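View pics/s2.png

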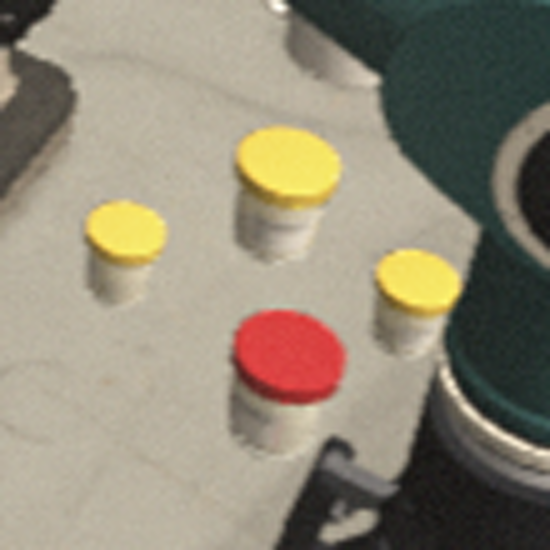

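View pics/t2.png

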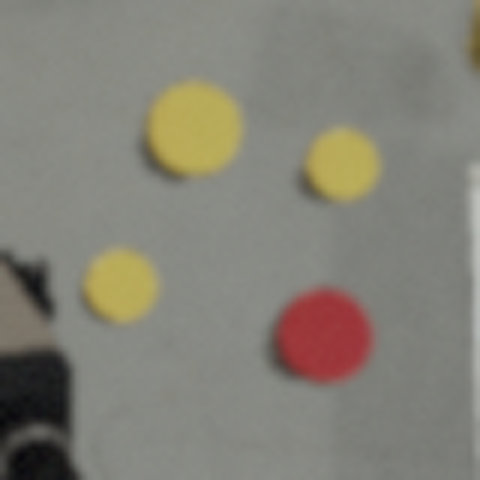

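```bash
python3 - <<'E'
from h import *
np.set_printoptions(precision=4,suppress=True)
ds=snap('scene','scene0b'); dt=snap('top','top0b')
for n,a,b in [('grip',(176.2,167.2),(164.7,211.8)),('nest',(187.9,178.1),(174,208.1)),('key',(173,185.3),(182,228.9)),('pivot',(200.8,145.3),(159.2,174.5)),('stamper',(192,176.1),(173.8,198.7)),('redlid',(368,270),(364,206)),('ylid',(367.5,233),(342.5,172)),('y2',(335.5,246),(330,198)),('y3',(393.5,256),(367,177))]:
    p,e=tri([ray(ds,a),ray(dt,b)]); print(n,p,e)
E
```

```text
grip [0.4136 0.3492 0.0628] [np.float64(0.0019725723427961714), np.float64(0.0019725723427961315)]
nest [0.4356 0.3211 0.0171] [np.float64(0.0014211656125451967), np.float64(0.001421165612545263)]
key [0.3477 0.2847 0.0502] [np.float64(0.004694534415757658), np.float64(0.0046945344157576915)]
pivot [0.5546 0.3719 0.0827] [np.float64(0.001984458679429517), np.float64(0.00198445867942971)]
stamper [0.47   0.3299 0.0043] [np.float64(0.004623995208933934), np.float64(0.004623995208933957)]
redlid [ 0.449  -0.4207  0.0646] [np.float64(0.0010182786693194489), np.float64(0.0010182786693193233)]
ylid [ 0.5816 -0.339   0.0633] [np.float64(0.000337595474435451), np.float64(0.00033759547443541527)]
y2 [ 0.4808 -0.2924  0.0487] [np.float64(0.0015266732127542546), np.float64(0.001526673212754253)]
y3 [ 0.566  -0.4398  0.0466] [np.float64(0.00032472930680977436), np.float64(0.00032472930680986733)]
```

Request:
{"op": "step_arm", "data": {"series": [[30, 0, -26, 0, 0, -0.45], [30, 0, -26, 0, 0, -0.45], [30, 0, -26, 0, 0, -0.45], [30, 0, -26, 0, 0, -0.45], [30, 0, -26, 0, 0, -0.45]]}}

```text
clock: 2.77
tcp_pos: [0.2996, -0.577, 0.3572]
tcp_rot: [-0.007, 0.971, 0.24, -0.004]
ft_force: [0.7, -0.6, 0.1]
finger_gap: 0.0856
```

```bash
cat > fit.py <<'E'
from h import *
from scipy.optimize import least_squares
M={'key_top':(-.135,0,.048),'pivot':(.085,0,.1),'nest':(-.03,0,.012),'grip_point':(.085-.15*np.cos(.25),.034,.1-.15*np.sin(.25)),'stamper':(0,0,0)}
def S2W(x,p): 
    c,s=np.cos(x[2]),np.sin(x[2]); return np.array([x[0]+c*p[0]-s*p[1],x[1]+s*p[0]+c*p[1],p[2]])
def fit(obs,x0=(.47,.34,.4)): # obs list (d,label,px)
    def f(x): return np.concatenate([(proj(d,S2W(x,M[l]))-np.array(px))/d['K'][0,0]*np.linalg.norm(d['cw'][:3,3]-S2W(x,M[l]))*1000 for d,l,px in obs])
    r=least_squares(f,x0,loss='soft_l1',f_scale=4); return r.x,f(r.x).reshape(-1,2)
E
python3 - <<'E'
from fit import *
np.set_printoptions(precision=4,suppress=True)
s=st();print(s['clock'],s['tcp_pos'],s['tcp_rot'],s['joints'])
obs=[]
for c in ['top','scene']:
  d=snap(c,c+'1')
  for l in M:
    r=ctrl.landmark_of(c,l)
    r=[q for q in r if q['centre'][0]<230]
    if r: obs.append((d,l,r[0]['centre']))
x,e=fit(obs);print(x,S2W(x,M['nest']),S2W(x,M['grip_point']))
for o,q in zip(obs,e):print(o[1],q)
E
```

```text
2.7667 [ 0.2996 -0.577   0.3572] [-0.0074  0.9706  0.2404 -0.0044] [ 1.1048  0.3922 -0.0931  1.4297  0.0405  1.3381 -0.0765]
[0.4748 0.3377 0.3031] [0.4461 0.3287 0.012 ] [0.407  0.3521 0.0629]
key_top [-14.7846   8.5951]
pivot [  2.1109 -14.8269]
nest [-12.7171 -14.2474]
grip_point [6.2477 7.8585]
stamper [-3.647   3.2929]
key_top [3.0926 6.664 ]
pivot [-1.0164 -4.3821]
nest [3.0558 4.8027]
grip_point [-0.759   5.4707]
stamper [ 2.5992 -3.6606]
```

Request:
{"op": "step_arm", "data": {"series": [[36, 4, -22, 0, 0, -0.55], [36, 4, -22, 0, 0, -0.55], [36, 4, -22, 0, 0, -0.55], [36, 4, -22, 0, 0, -0.55], [36, 4, -22, 0, 0, -0.55]]}}

```text
clock: 3.78
tcp_pos: [0.4495, -0.5014, 0.459]
tcp_rot: [-0.015, 0.929, 0.369, -0.009]
ft_force: [0.9, -0.2, -0.6]
finger_gap: 0.0852
```

Request:
{"op": "step_arm", "data": {"series": [[36, 0, -18, 0, 0, -0.55], [36, 0, -18, 0, 0, -0.55], [36, 0, -18, 0, 0, -0.55], [36, 0, -10, 0, 0, -0.55], [40, 0, 0, 0, 0, -0.55]]}}

```text
clock: 4.2
tcp_pos: [0.5734, -0.3596, 0.5283]
tcp_rot: [-0.013, 0.865, 0.502, -0.005]
ft_force: [0.4, -0.1, 0.3]
finger_gap: 0.0852
```

```bash
python3 - <<'E'
from h import *
s=st();print(s['joints'],s['tcp_pos'],rot(s).as_matrix().round(3)); snap('scene','s_a')
E
```

```text
[ 0.6759707   0.4487528  -0.28543302  0.99508334  0.11708374  1.74027749
 -0.0849816 ] [ 0.57342868 -0.35960825  0.52826682] [[ 0.496  0.868 -0.022]
 [ 0.868 -0.496  0.018]
 [ 0.004 -0.028 -1.   ]]
```

View pics/s_a.png

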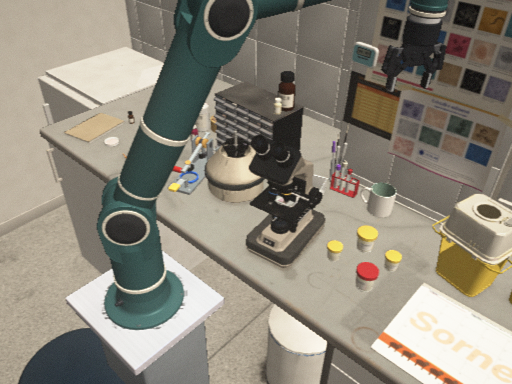

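Request:
{"op": "step_arm", "data": {"series": [[39, -8, 0, 0, 0, -0.5], [39, -8, 0, 0, 0, -0.5], [39, -8, 0, 0, 0, -0.5], [39, -8, 0, 0, 0, -0.5], [39, -8, 0, 0, 0, -0.5]]}}

```text
clock: 4.67
tcp_pos: [0.6146, -0.1645, 0.5265]
tcp_rot: [-0.017, 0.787, 0.617, -0.002]
ft_force: [-0.3, 1.0, -0.4]
finger_gap: 0.0858
```

Request:
{"op": "step_arm", "data": {"series": [[39, -8, 0, 0, 0, -0.5], [39, -8, 0, 0, 0, -0.5], [39, -8, 0, 0, 0, -0.5], [39, -8, 0, 0, 0, -0.5], [39, -8, 0, 0, 0, -0.5]]}}

```text
clock: 5.08
tcp_pos: [0.5996, 0.0406, 0.5288]
tcp_rot: [-0.018, 0.696, 0.718, -0.001]
ft_force: [1.2, -0.5, 0.3]
finger_gap: 0.0855
```

```bash
python3 - <<'E'
from h import *
s=st();print(s['joints'],s['tcp_pos'],rot(s).as_matrix().round(3)); snap('scene','s_b')
E
```

```text
[ 0.26327021  0.31703558 -0.53022515  1.20535425  0.12904951  1.68119285
 -0.20290283] [0.59959011 0.04062279 0.52876856] [[-0.03   0.999 -0.028]
 [ 0.999  0.031  0.024]
 [ 0.025 -0.027 -0.999]]
```

View pics/s_b.png

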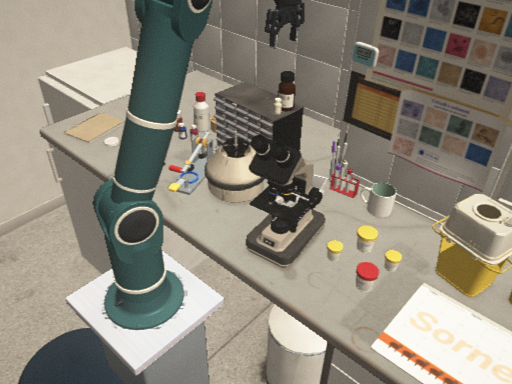

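Request:
{"op": "step_arm", "data": {"series": [[29, -14, 6, 0, 0, -0.35], [29, -14, 8, 0, 0, -0.35], [29, -14, 10, 0, 0, -0.35], [29, -14, 10, 0, 0, -0.35], [29, -14, 10, 0, 0, -0.35]]}}

```text
clock: 5.55
tcp_pos: [0.5099, 0.1863, 0.4903]
tcp_rot: [-0.02, 0.621, 0.784, 0.003]
ft_force: [1.1, 0.1, 0.3]
finger_gap: 0.0854
```

Request:
{"op": "step_arm", "data": {"series": [[25, -10, 15, 0, 0, -0.35], [25, -10, 15, 0, 0, -0.35], [25, -10, 15, 0, 0, -0.35], [25, -10, 20, 0, 0, -0.3], [15, -8, 20, 0, 0, 0]]}}

```text
clock: 5.97
tcp_pos: [0.4227, 0.2897, 0.409]
tcp_rot: [-0.018, 0.56, 0.828, 0.007]
ft_force: [-0.2, 1.0, 0.0]
finger_gap: 0.0854
```

```bash
python3 - <<'E'
from h import *
s=st();print(s['joints'],s['tcp_pos'],rot(s).as_matrix().round(3)); snap('wrist','w_b')
E
```

```text
[ 0.02002139  0.16897332 -0.7491339   1.65407357  0.07836495  1.35945334
 -0.35690896] [0.42269369 0.28973712 0.4090245 ] [[-0.372  0.928 -0.022]
 [ 0.928  0.372  0.032]
 [ 0.037 -0.009 -0.999]]
```

View pics/w_b.png

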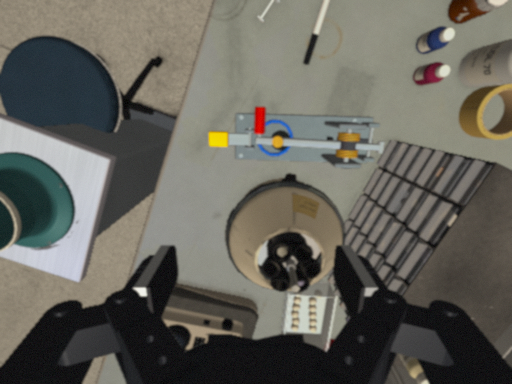

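```bash
python3 - <<'E'
from fit import *
np.set_printoptions(precision=4,suppress=True)
d=snap('wrist','w_b2'); obs=[]
for l in M:
    r=ctrl.landmark_of('wrist',l)
    for q in r: print(l,q['centre'],q['confidence'])
    if r: obs.append((d,l,r[0]['centre']))
x,e=fit(obs);print(x,S2W(x,M['nest']),S2W(x,M['grip_point']));print(e)
cv2.imwrite('pics/w_b3.png',cv2.resize(d['frame'][90:180,195:395],None,fx=4,fy=4,interpolation=2))
E
```

```text
key_top [221.9, 140.8] 0.97
pivot [352.6, 149.7] 0.9
nest [278.7, 138.8] 0.6
grip_point [260.8, 119.9] 0.9
stamper [220.2, 140.0] 0.7
stamper [289.9, 136.5] 0.56
[0.4729 0.3355 0.347 ] [0.4446 0.3253 0.012 ] [0.4046 0.347  0.0629]
[[ -2.3562  -2.4791]
 [ -2.7185  -2.327 ]
 [ -2.8853   1.8471]
 [  3.3616   4.1504]
 [146.0119  -0.589 ]]
```

View pics/w_b3.png

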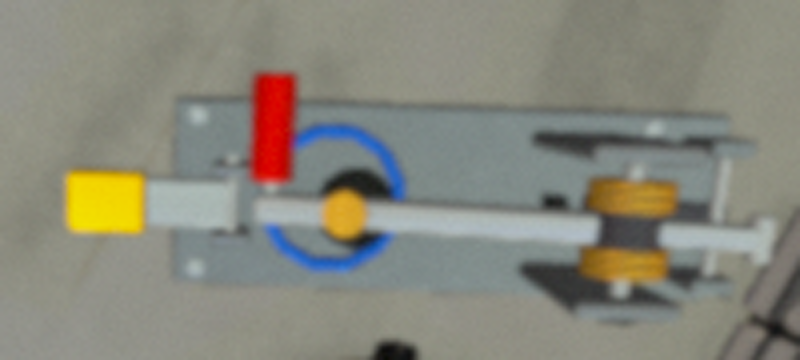

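```bash
python3 - <<'E'
from fit import *
np.set_printoptions(precision=4,suppress=True)
d=snap('wrist','w_b4')
M.update(ring=(-.03,0,.02),fl=(-.107,.045,.012),fr=(-.107,-.045,.012),rl=(.158,.045,.012))
px=dict(key_top=(221,140.5),pivot=(352.5,147.5),ring=(278.75,139.5),grip_point=(263.5,122),fl=(239.5,115),fr=(239,160),rl=(377.2,118.8))
x,e=fit([(d,k,v) for k,v in px.items()])
print(x,S2W(x,M['nest']),S2W(x,M['grip_point']));print(list(px),e)
import json;json.dump(list(x),open('pose.json','w'))
s=st();Rm=rot(s).as_matrix();print(np.degrees(np.arctan2(Rm[1,1],Rm[0,1])),np.degrees(x[2]))
E
```

```text
[0.4853 0.3329 0.3468] [0.4571 0.3227 0.012 ] [0.417  0.3444 0.0629]
['key_top', 'pivot', 'ring', 'grip_point', 'fl', 'fr', 'rl'] [[ 2.2692 -1.2736]
 [-1.5844 -0.4119]
 [-0.6554  0.8304]
 [ 0.606   0.5739]
 [-0.8356 -1.1602]
 [-0.9474  2.0724]
 [ 1.2837 -0.355 ]]
21.495636181739073 19.867448183472852
```

```bash
cat > go.py <<'E'
from fit import *
np.set_printoptions(precision=4,suppress=True)
X=json.load(open('pose.json'))
def delta(p,yaw,z=None,tilt=None):
    """shift in tool mm, rotvec in 6deg units; p world target; yaw= direction of tool y (rad)"""
    s=st(); R0=rot(s)
    c,sn=np.cos(yaw),np.sin(yaw)
    T=R.from_matrix(np.array([[-sn,c,0],[c,sn,0],[0,0,-1]]))
    if tilt is not None: T=T*R.from_rotvec(tilt)
    dp=R0.inv().apply(np.array(p)-s['tcp_pos'])*1000
    rv=np.degrees((R0.inv()*T).as_rotvec())/6
    return dp,rv
def show(p,yaw,**k):
    dp,rv=delta(p,yaw,**k); s=st()
    print('t',round(s['clock'],2),'pos',s['tcp_pos'],'F',s['ft_force'],'gap',s['finger_gap']); print('shift',dp.round(1),'turn',rv.round(2),'n',max(np.linalg.norm(dp)/40,np.linalg.norm(rv)/1.15))
E
python3 - <<'E'
from go import *
show(S2W(X,(-.060,.037,.15)),X[2])
E
```

```text
t 6.37 pos [0.4261 0.2869 0.4102] F [-0.1541  0.5398  1.09  ] gap 0.08546109478376854
shift [ 50.1  15.2 262.1] turn [-0.08 -0.35  0.27] n 6.681314882214515
```

Request:
{"op": "step_arm", "data": {"series": [[7, 2, 38, 0, -0.1, 0.05], [7, 2, 38, 0, -0.1, 0.05], [7, 2, 38, 0, -0.1, 0.05], [7, 2, 38, 0, -0.1, 0.05], [7, 2, 38, 0, 0, 0.05]], "gripper": 0.5}}

```text
clock: 6.78
tcp_pos: [0.4344, 0.3271, 0.2266]
tcp_rot: [0.007, 0.581, 0.814, 0.007]
ft_force: [0.5, 0.7, 1.6]
finger_gap: 0.0429
```

```bash
python3 - <<'E'
from go import *
show(S2W(X,(-.060,.037,.15)),X[2])
d=snap('wrist','w_c')
for l in ['grip_point','key_top']: print([(r['centre'],r['confidence']) for r in ctrl.landmark_of('wrist',l)],proj(d,S2W(X,M[l])))
E
```

```text
t 6.78 pos [0.4344 0.3271 0.2266] F [0.5365 0.7127 1.5718] gap 0.04291590416567836
shift [ 25.2 -11.9  76.3] turn [ 0.18  0.04 -0.14] n 2.0304362880864604
[([227.3, 150.4], 0.6), ([263.2, 166.5], 0.22)] [242.4255 155.7835]
[([173.1, 178.0], 0.58)] [182.1416 181.9708]
```

View pics/w_c.png

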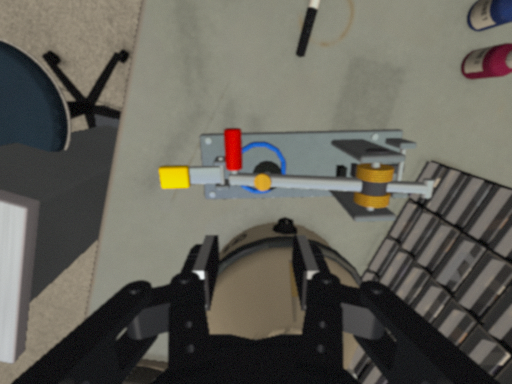

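```bash
python3 - <<'E'
from go import *
d=snap('wrist','w_d');s=st();print(s['tcp_pos'],s['joint_vel'])
cv2.imwrite('pics/w_d3.png',cv2.resize(d['frame'][110:230,150:450],None,fx=2.6667,fy=2.6667,interpolation=2))
d['frame']=None
import pickle;pickle.dump(d,open('d.pkl','wb'))
E
```

```text
[0.4339 0.3266 0.228 ] [ 0.0122 -0.0456 -0.0137 -0.0355 -0.003  -0.004  -0.0018]
```

View pics/w_d3.png

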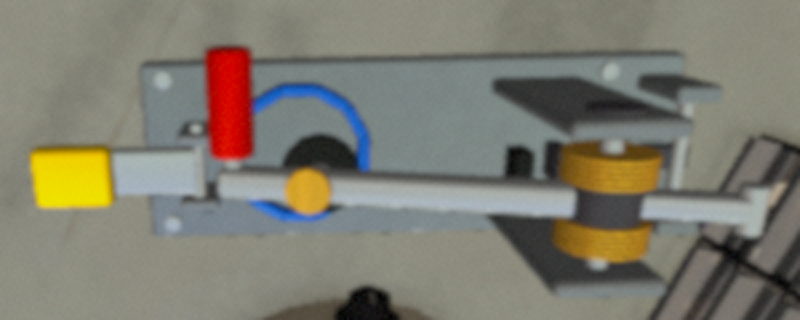

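```bash
python3 - <<'E'
from go import *
import pickle;d=pickle.load(open('d.pkl','rb'))
M.update(ring=(-.03,0,.02),fl=(-.107,.045,.012),fr=(-.107,-.045,.012),rl=(.158,.045,.012))
px=dict(key_top=(177,174.5),pivot=(378,186.9),ring=(263.25,167.4),grip_point=(236.6,148.25),fl=(203.6,134.4),fr=(207.4,198.1),rl=(406.1,129.9))
x,e=fit([(d,k,v) for k,v in px.items()])
print(x,S2W(x,M['nest']),S2W(x,M['grip_point']));print(list(px),e)
json.dump(list(x),open('pose.json','w'))
show(S2W(x,(-.060,.037,.13)),x[2])
E
```

```text
[0.4741 0.3371 0.3462] [0.4459 0.3269 0.012 ] [0.4058 0.3486 0.0629]
['key_top', 'pivot', 'ring', 'grip_point', 'fl', 'fr', 'rl'] [[-0.5632  0.6921]
 [-0.6628 -1.3039]
 [-0.4897  0.9328]
 [ 0.4334  0.0488]
 [-1.8689 -1.7638]
 [-0.4732  1.4242]
 [ 4.814   0.7031]]
t 6.98 pos [0.4339 0.3266 0.228 ] F [0.6093 0.7483 0.4428] gap 0.04252094702779106
shift [ 33.3 -20.7  97.5] turn [ 0.15  0.04 -0.12] n 2.6276590576003085
```

Request:
{"op": "step_arm", "data": {"series": [[11, -7, 33, 0.05, 0, -0.04], [11, -7, 33, 0.05, 0, -0.04], [11, -7, 33, 0.05, 0, -0.04], [0, 0, 0, 0, 0, 0]]}}

```text
clock: 7.32
tcp_pos: [0.4163, 0.3553, 0.14]
tcp_rot: [0.007, 0.579, 0.815, 0.011]
ft_force: [-1.2, -0.0, 0.2]
finger_gap: 0.0426
```

```bash
python3 - <<'E'
from go import *
d=snap('wrist','w_e');d=snap('wrist','w_e')
show(S2W(X,(-.060,.037,.044)),X[2])
for l in ['grip_point','key_top']: print([(r['centre'],r['confidence']) for r in ctrl.landmark_of('wrist',l)],proj(d,S2W(X,M[l])))
E
```

```text
t 7.42 pos [0.4201 0.3566 0.1447] F [-0.3339  0.2571  1.2816] gap 0.04241213825463488
shift [ -0.1 -19.3 100.1] turn [ 0.33 -0.03 -0.12] n 2.5477387556757227
[([230.8, 203.5], 0.74)] [234.4391 204.0368]
[([156.3, 236.6], 0.96)] [157.9132 233.2411]
```

View pics/w_e.png

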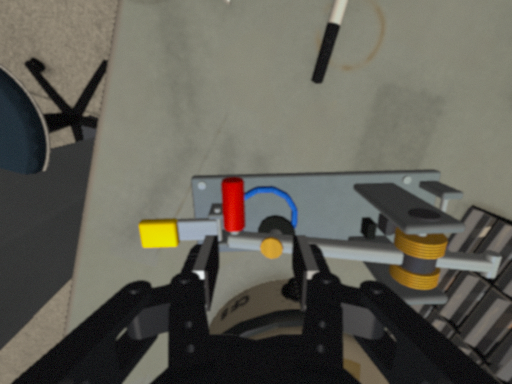

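Request:
{"op": "step_arm", "data": {"series": [[0, -10, 10, 0.15, 0, -0.06], [0, -10, 25, 0.15, 0, -0.06], [0, -1, 25, 0, 0, 0], [0, 0, 0, 0, 0, 0]]}}

```text
clock: 7.85
tcp_pos: [0.4079, 0.3507, 0.0914]
tcp_rot: [0.003, 0.577, 0.816, 0.009]
ft_force: [-0.4, -1.1, -0.2]
finger_gap: 0.0425
```

```bash
python3 - <<'E'
from go import *
d=snap('wrist','w_f')
show(S2W(X,(-.060,.037,.044)),X[2])
E
```

```text
t 7.9 pos [0.4087 0.3518 0.0933] F [0.2393 0.6619 0.7602] gap 0.04273229213140524
shift [ 0.7 -4.5 49.2] turn [ 0.2  -0.06 -0.06] n 1.2362141270799811
```

View pics/w_f.png

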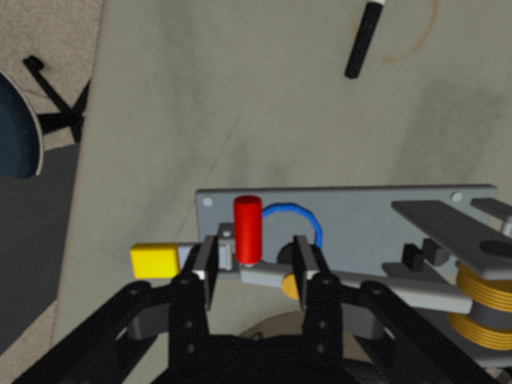

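Request:
{"op": "step_arm", "data": {"series": [[0, -3, 20, 0.1, 0, -0.03], [0, -2, 20, 0.1, 0, -0.03], [0, 0, 10, 0, 0, 0], [0, 0, 3, 0, 0, 0], [0, 0, 0, 0, 0, 0]]}}

```text
clock: 8.32
tcp_pos: [0.4101, 0.3538, 0.0472]
tcp_rot: [-0.0, 0.576, 0.818, 0.008]
ft_force: [-0.9, 0.1, 0.1]
finger_gap: 0.043
```

```bash
python3 - <<'E'
from go import *
d=snap('wrist','w_g')
show(S2W(X,(-.060,.037,.044)),X[2])
E
```

```text
t 8.37 pos [0.4103 0.354  0.0476] F [-0.1116  0.6355  0.2399] gap 0.04290837536157247
shift [-0.5 -5.8  3.5] turn [ 0.13 -0.09 -0.02] n 0.16993663374476253
```

View pics/w_g.png

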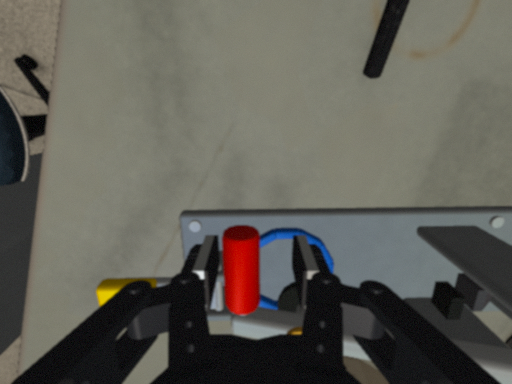

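Request:
{"op": "step_arm", "data": {"series": [[0, -7, 3, 0.1, 0, 0], [0, 0, 0, 0, 0, 0], [0, 0, 0, 0, 0, 0]]}}

```text
clock: 8.62
tcp_pos: [0.4045, 0.3527, 0.0472]
tcp_rot: [-0.003, 0.576, 0.818, 0.006]
ft_force: [-0.6, 0.7, -0.1]
finger_gap: 0.0425
```

```bash
python3 - <<'E'
from go import *
d=snap('wrist','w_h')
show(S2W(X,(-.060,.037,.044)),X[2])
cv2.imwrite('pics/w_h.png',d['frame'][200:340,150:360].repeat(3,0).repeat(3,1))
E
```

```text
t 8.67 pos [0.4043 0.3526 0.0471] F [-0.5436  0.0388 -0.8106] gap 0.04289474350922777
shift [-1.3  0.4  3.1] turn [ 0.06 -0.1  -0.02] n 0.1041405353870887
```

View pics/w_h.png

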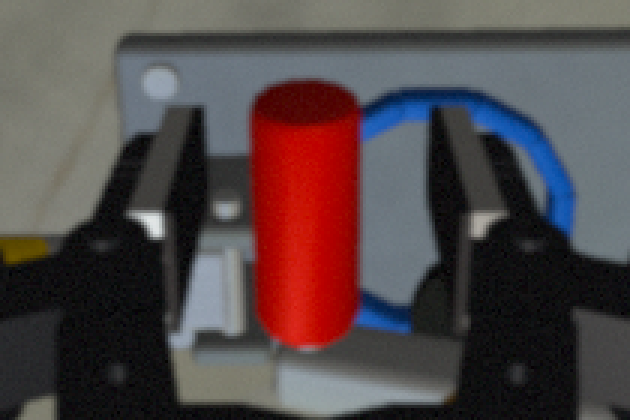

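Request:
{"op": "step_arm", "data": {"series": [[0, -2, 4, 0, 0, 0], [0, 0, 0, 0, 0, 0], [0, 0, 0, 0, 0, 0], [0, 0, 0, 0, 0, 0]], "gripper": 0.0, "force": 50}}

```text
clock: 9.0
tcp_pos: [0.4027, 0.3522, 0.0437]
tcp_rot: [-0.002, 0.575, 0.818, 0.006]
ft_force: [-0.8, -0.4, 0.6]
finger_gap: 0.0185
```

```bash
python3 - <<'E'
from go import *
d=snap('wrist','w_i')
show(S2W(X,(-.060,.037,.044)),X[2])
cv2.imwrite('pics/w_i.png',d['frame'][200:340,150:360].repeat(3,0).repeat(3,1))
E
```

```text
t 9.05 pos [0.4028 0.3522 0.0437] F [ 0.2444 -0.3647  1.9542] gap 0.018869228745627135
shift [-1.4  1.9 -0.3] turn [ 0.07 -0.11 -0.02] n 0.1130226313354536
```

View pics/w_i.png

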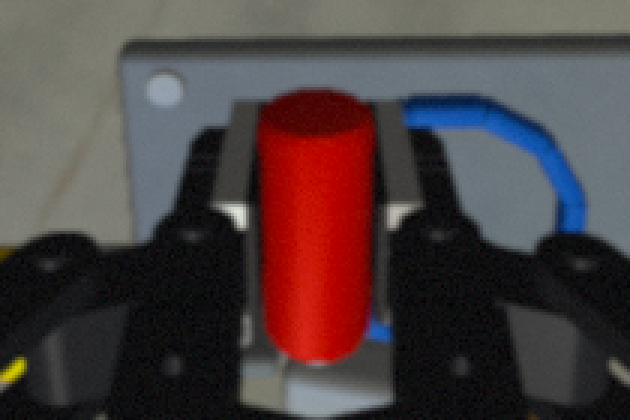

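```bash
cat > arc.py <<'E'
from go import *
import sys,os
Rs=rot(st()).as_matrix()
def stc(p): 
    c,s=np.cos(X[2]),np.sin(X[2]); d=np.array(p)-[X[0],X[1],0]; return np.array([c*d[0]+s*d[1],-s*d[0]+c*d[1],d[2]])
def G(sw): f=sw-.25; return np.array([.085-.15*np.cos(f),0,.1+.15*np.sin(f)])
if not os.path.exists('p0.json'): json.dump(list(stc(st()['tcp_pos'])-G(0)),open('p0.json','w'))
off=np.array(json.load(open('p0.json')))
def status(n=1):
    F=[];P=[]
    for i in range(n):
        s=st();F.append(s['ft_force']);P.append(s['tcp_pos'])
    g=stc(P[-1])-off; f=np.arctan2(g[2]-.1,.085-g[0]); r=np.hypot(g[2]-.1,g[0]-.085)
    c,sn=np.cos(X[2]),np.sin(X[2]);Fm=np.mean(F,0); Fx=c*Fm[0]+sn*Fm[1];Fy=-sn*Fm[0]+c*Fm[1]
    tx,tz=np.sin(f),np.cos(f)
    print(f"t {s['clock']:.2f} swing {f+.25:.3f} r {r*1000:.1f} y {g[1]*1000:.1f} Ftan {Fx*tx+Fm[2]*tz:.2f} Frad(out) {-Fx*tz+Fm[2]*tx:.2f} Fy {Fy:.2f} gap {s['finger_gap']:.4f}")
    return s,f+.25
def plan(sws):
    s,sw=status(); Rt=rot(s); p=s['tcp_pos']
    rv=delta(p,X[2])[1]; print('turn',rv.round(2))
    for q in sws:
        w=S2W(X,G(q)+off); print(q,Rt.inv().apply(w-p).__mul__(1000).round(1)); p=w
if __name__=='__main__': plan([float(a) for a in sys.argv[1:]])
E
python3 arc.py .12 .24 .36 .48 .6
```

```text
t 9.05 swing -0.000 r 150.0 y 0.0 Ftan 1.87 Frad(out) -0.59 Fy -0.43 gap 0.0189
turn [ 0.07 -0.11 -0.02]
0.12 [  0.2  -3.3 -17.7]
0.24 [  0.2  -1.1 -18. ]
0.36 [  0.2   1.  -18. ]
0.48 [  0.2   3.2 -17.7]
0.6 [  0.2   5.3 -17.2]
```

Request:
{"op": "step_arm", "data": {"series": [[0, -3, -18, 0, 0, 0], [0, -1, -18, 0, 0, 0], [0, 1, -18, 0, 0, 0]]}}

```text
clock: 9.3
tcp_pos: [0.3987, 0.3507, 0.094]
tcp_rot: [-0.005, 0.575, 0.818, 0.005]
ft_force: [4.2, 3.8, -11.4]
finger_gap: 0.0184
```

```bash
python3 arc.py .4 .55 .7 .85 1.0
```

```text
t 9.30 swing 0.338 r 150.3 y -0.1 Ftan -10.90 Frad(out) -6.21 Fy 2.13 gap 0.0184
turn [ 0.03 -0.13 -0.01]
0.4 [ 0.2  1.5 -9.2]
0.55 [  0.3   5.1 -21.9]
0.7 [  0.3   8.3 -20.9]
0.85 [  0.3  11.3 -19.4]
1.0 [  0.3  14.1 -17.5]
```

Following well.

Request:
{"op": "step_arm", "data": {"series": [[0, 4, -20, 0, 0, 0], [0, 7, -21, 0, 0, 0], [0, 10, -20, 0, 0, 0], [0, 13, -18, 0, 0, 0]]}}

```text
clock: 9.63
tcp_pos: [0.4249, 0.3602, 0.1694]
tcp_rot: [-0.01, 0.573, 0.819, 0.001]
ft_force: [-0.8, 3.6, -16.5]
finger_gap: 0.0187
```

```bash
python3 arc.py .95 1.1 1.25 1.4 1.5
```

```text
t 9.63 swing 0.879 r 150.7 y 0.0 Ftan -13.05 Frad(out) -10.12 Fy 3.63 gap 0.0187
turn [-0.09 -0.17  0.03]
0.95 [ 0.1  7.  -8.1]
1.1 [  0.2  15.6 -16.2]
1.25 [  0.2  17.8 -13.7]
1.4 [  0.1  19.7 -10.9]
1.5 [ 0.  13.9 -5.6]
```

Request:
{"op": "step_arm", "data": {"series": [[0, 15, -14, 0, 0, 0], [0, 17, -13, 0, 0, 0], [0, 18, -11, 0, 0, 0]]}}

```text
clock: 9.88
tcp_pos: [0.4561, 0.3719, 0.2027]
tcp_rot: [-0.018, 0.571, 0.82, -0.017]
ft_force: [-16.8, -8.5, 4.2]
finger_gap: 0.0184
```

```bash
python3 arc.py 1.4 1.5 1.55 1.6 1.65 1.7
```

```text
t 9.88 swing 1.193 r 150.6 y 0.4 Ftan -12.71 Frad(out) 14.36 Fy -2.33 gap 0.0184
turn [-0.46 -0.1   0.08]
1.4 [ -0.4  26.5 -16.3]
1.5 [-0.1 13.7 -6.1]
1.55 [-0.   7.1 -2.5]
1.6 [-0.   7.2 -2.2]
1.65 [-0.   7.3 -1.8]
1.7 [-0.   7.4 -1.4]
```

Request:
{"op": "step_arm", "data": {"series": [[0, 10, -8, -0.15, 0, 0], [0, 12, -8, -0.15, 0, 0], [0, 8, -4, -0.1, 0, 0], [0, 0, 0, 0, 0, 0]]}}

```text
clock: 10.22
tcp_pos: [0.4731, 0.378, 0.214]
tcp_rot: [-0.014, 0.571, 0.821, -0.016]
ft_force: [-8.0, -3.6, -3.5]
finger_gap: 0.0185
```

```bash
python3 arc.py 1.5 1.55 1.6 1.65 1.7
```

```text
t 10.22 swing 1.335 r 150.7 y 0.3 Ftan -9.34 Frad(out) 1.03 Fy -0.72 gap 0.0185
turn [-0.4  -0.04  0.09]
1.5 [ -0.5  22.7 -10.1]
1.55 [-0.1  7.1 -2.5]
1.6 [-0.1  7.2 -2.1]
1.65 [-0.1  7.3 -1.8]
1.7 [-0.1  7.4 -1.4]
```

Request:
{"op": "step_arm", "data": {"series": [[0, 9, -4, -0.2, 0, 0], [0, 9, -4, -0.2, 0, 0], [0, 8, -3, -0.1, 0, 0], [0, 0, 0, 0, 0, 0]]}}

```text
clock: 10.55
tcp_pos: [0.4819, 0.381, 0.2184]
tcp_rot: [-0.006, 0.57, 0.822, -0.013]
ft_force: [-7.8, -3.3, -5.0]
finger_gap: 0.0182
```

```bash
python3 arc.py 1.5 1.55 1.6 1.65 1.7
```

```text
t 10.55 swing 1.403 r 150.6 y 0.2 Ftan -9.73 Frad(out) -1.15 Fy -0.42 gap 0.0182
turn [-0.27  0.05  0.11]
1.5 [-0.3 13.7 -5.1]
1.55 [-0.1  7.1 -2.4]
1.6 [-0.1  7.2 -2. ]
1.65 [-0.1  7.3 -1.7]
1.7 [-0.1  7.4 -1.3]
```

Request:
{"op": "step_arm", "data": {"series": [[0, 10, -4, -0.1, 0, 0], [0, 10, -4, -0.1, 0, 0], [0, 10, -3, 0, 0, 0]]}}

```text
clock: 10.8
tcp_pos: [0.4967, 0.3864, 0.2242]
tcp_rot: [-0.005, 0.569, 0.822, -0.02]
ft_force: [-12.0, -7.3, 6.2]
finger_gap: 0.0184
```

```bash
python3 arc.py 1.5 1.55 1.6 1.65 1.7
```

```text
t 10.80 swing 1.514 r 150.4 y 0.2 Ftan -11.24 Frad(out) 10.06 Fy -2.81 gap 0.0184
turn [-0.37  0.14  0.14]
1.5 [-0.2 -1.9  1.1]
1.55 [-0.1  7.1 -2.5]
1.6 [-0.1  7.2 -2.1]
1.65 [-0.1  7.3 -1.7]
1.7 [-0.1  7.4 -1.4]
```

Request:
{"op": "step_arm", "data": {"series": [[0, 8, -4, -0.1, 0, 0], [0, 0, 0, 0, 0, 0]]}}

```text
clock: 10.97
tcp_pos: [0.4987, 0.387, 0.2249]
tcp_rot: [-0.006, 0.569, 0.822, -0.024]
ft_force: [-10.6, -5.4, 4.6]
finger_gap: 0.0183
```

```bash
python3 arc.py  1.6 1.65 1.7
```

```text
t 10.97 swing 1.528 r 150.4 y 0.1 Ftan -9.99 Frad(out) 7.77 Fy -1.52 gap 0.0183
turn [-0.44  0.17  0.14]
1.6 [-0.3 10.4 -2.8]
1.65 [-0.1  7.3 -1.8]
1.7 [-0.1  7.4 -1.4]
```

Request:
{"op": "step_arm", "data": {"series": [[0, 9, -3, -0.1, 0, 0], [0, 6, -2, 0, 0, 0], [0, 0, 0, 0, 0, 0]]}}

```text
clock: 11.22
tcp_pos: [0.5024, 0.3882, 0.2261]
tcp_rot: [-0.008, 0.568, 0.822, -0.032]
ft_force: [-9.0, -4.9, 1.7]
finger_gap: 0.0184
```

```bash
python3 arc.py  1.6 1.65 1.7
```

```text
t 11.22 swing 1.556 r 150.5 y 0.0 Ftan -9.28 Frad(out) 4.31 Fy -1.57 gap 0.0184
turn [-0.6   0.23  0.14]
1.6 [-0.2  6.5 -1.5]
1.65 [-0.1  7.2 -1.9]
1.7 [-0.1  7.3 -1.5]
```

Request:
{"op": "step_arm", "data": {"series": [[0, 9, -3, -0.3, 0.1, 0.1], [0, 9, -2, -0.3, 0.1, 0], [0, 8, -2, -0.2, 0, 0]]}}

```text
clock: 11.47
tcp_pos: [0.5146, 0.393, 0.2287]
tcp_rot: [0.002, 0.572, 0.82, -0.006]
ft_force: [-13.1, -7.1, 0.2]
finger_gap: 0.0182
```

```bash
python3 arc.py  1.6 1.65 1.7
```

```text
t 11.47 swing 1.645 r 150.3 y 0.4 Ftan -14.46 Frad(out) 2.73 Fy -2.26 gap 0.0182
turn [-0.08  0.1   0.06]
1.6 [-0.3 -6.5  1.6]
1.65 [-0.1  7.3 -1.5]
1.7 [-0.1  7.4 -1.1]
```

Request:
{"op": "step_arm", "data": {"series": [[0, 6, -1, -0.1, 0, 0]]}}

```text
clock: 11.55
tcp_pos: [0.5159, 0.3935, 0.2289]
tcp_rot: [0.003, 0.572, 0.82, -0.007]
ft_force: [-13.7, -8.4, 5.7]
finger_gap: 0.0183
```

```bash
python3 arc.py  1.7
```

```text
t 11.55 swing 1.654 r 150.1 y 0.4 Ftan -14.57 Frad(out) 8.25 Fy -3.23 gap 0.0183
turn [-0.07  0.13  0.07]
1.7 [-0.4  6.8 -0.9]
```

Request:
{"op": "step_arm", "data": {"series": [[0, 6, -1, -0.1, 0, 0]]}}

```text
clock: 11.63
tcp_pos: [0.5173, 0.3939, 0.2291]
tcp_rot: [0.005, 0.571, 0.821, -0.007]
ft_force: [-12.2, -7.7, 6.6]
finger_gap: 0.0184
```

```bash
python3 arc.py  1.7
```

```text
t 11.63 swing 1.664 r 150.1 y 0.3 Ftan -12.89 Frad(out) 8.71 Fy -3.10 gap 0.0184
turn [-0.06  0.15  0.08]
1.7 [-0.4  5.4 -0.6]
```

Request:
{"op": "step_arm", "data": {"series": [[0, 7, 0, -0.1, 0, 0]]}}

```text
clock: 11.72
tcp_pos: [0.5197, 0.3948, 0.2294]
tcp_rot: [0.006, 0.571, 0.821, -0.008]
ft_force: [-13.4, -9.1, 13.6]
finger_gap: 0.0185
```

```bash
python3 arc.py  1.7
```

```text
t 11.72 swing 1.681 r 150.0 y 0.4 Ftan -13.61 Frad(out) 15.67 Fy -3.99 gap 0.0185
turn [-0.05  0.18  0.09]
1.7 [-0.4  2.8 -0.4]
```

Request:
{"op": "step_arm", "data": {"series": [[0, 7, 0, -0.1, 0, 0]]}}

```text
clock: 11.8
tcp_pos: [0.5227, 0.3958, 0.2298]
tcp_rot: [0.008, 0.571, 0.821, -0.008]
ft_force: [-12.8, -9.3, 10.7]
finger_gap: 0.0181
```

```bash
python3 arc.py  1.75
```

```text
t 11.80 swing 1.702 r 150.1 y 0.3 Ftan -13.79 Frad(out) 12.44 Fy -4.37 gap 0.0181
turn [-0.03  0.21  0.09]
1.75 [-0.4  7.2 -0.6]
```

Request:
{"op": "step_arm", "data": {"series": [[0, 7, 0, -0.1, 0, 0]]}}

```text
clock: 11.88
tcp_pos: [0.5258, 0.3969, 0.2302]
tcp_rot: [0.01, 0.571, 0.821, -0.007]
ft_force: [-12.3, -7.2, 8.0]
finger_gap: 0.0183
```

```bash
python3 arc.py  1.75
```

```text
t 11.88 swing 1.724 r 150.1 y 0.3 Ftan -13.17 Frad(out) 9.35 Fy -2.65 gap 0.0183
turn [-0.    0.24  0.09]
1.75 [-0.3  3.8 -0.2]
```

Request:
{"op": "step_arm", "data": {"series": [[0, 7, -2, -0.1, 0.1, 0]]}}

```text
clock: 11.97
tcp_pos: [0.5283, 0.3978, 0.2308]
tcp_rot: [0.007, 0.57, 0.821, -0.005]
ft_force: [-10.2, -4.7, -7.9]
finger_gap: 0.018
```

```bash
python3 arc.py  1.8
```

```text
t 11.97 swing 1.742 r 150.4 y 0.3 Ftan -11.76 Frad(out) -7.04 Fy -0.93 gap 0.0180
turn [0.   0.16 0.1 ]
1.8 [-0.4  8.7  0. ]
```

Request:
{"op": "step_arm", "data": {"series": [[0, 7, -2, -0.1, 0.1, 0]]}}

```text
clock: 12.05
tcp_pos: [0.5306, 0.3988, 0.2309]
tcp_rot: [0.004, 0.57, 0.822, -0.002]
ft_force: [-10.3, -4.6, -2.9]
finger_gap: 0.0184
```

```bash
python3 arc.py  1.8
```

```text
t 12.05 swing 1.759 r 150.4 y 0.5 Ftan -11.38 Frad(out) -2.19 Fy -0.87 gap 0.0184
turn [0.   0.08 0.11]
1.8 [-0.5  6.2  0.1]
```

Request:
{"op": "step_arm", "data": {"series": [[0, 7, -1, -0.1, 0.1, 0]]}}

```text
clock: 12.13
tcp_pos: [0.5334, 0.4001, 0.2308]
tcp_rot: [0.0, 0.57, 0.822, 0.001]
ft_force: [-10.4, -6.4, 7.0]
finger_gap: 0.0179
```

```bash
python3 arc.py  1.8
```

```text
t 12.13 swing 1.779 r 150.1 y 0.7 Ftan -11.65 Frad(out) 7.47 Fy -2.52 gap 0.0179
turn [ 0.02 -0.    0.12]
1.8 [-0.7  3.1  0.1]
```

Request:
{"op": "step_arm", "data": {"series": [[0, 7, -1, 0, 0, 0]]}}

```text
clock: 12.22
tcp_pos: [0.5362, 0.4011, 0.231]
tcp_rot: [-0.001, 0.569, 0.822, -0.003]
ft_force: [-10.1, -6.1, 2.4]
finger_gap: 0.018
```

```bash
python3 arc.py  1.8
```

```text
t 12.22 swing 1.799 r 150.2 y 0.7 Ftan -11.54 Frad(out) 2.65 Fy -2.30 gap 0.0180
turn [-0.07  0.02  0.12]
1.8 [-0.7  0.1  0.2]
```

Request:
{"op": "step_arm", "data": {"series": [[0, 7, -1, 0, 0, 0]]}}

```text
clock: 12.3
tcp_pos: [0.5392, 0.4021, 0.2311]
tcp_rot: [-0.003, 0.569, 0.822, -0.008]
ft_force: [-10.7, -5.2, 2.4]
finger_gap: 0.0186
```

```bash
python3 arc.py  1.85
```

```text
t 12.30 swing 1.820 r 150.2 y 0.6 Ftan -11.82 Frad(out) 2.39 Fy -1.29 gap 0.0186
turn [-0.16  0.04  0.13]
1.85 [-0.6  4.4  0.2]
```

Request:
{"op": "step_arm", "data": {"series": [[0, 7, 0, -0.1, 0, 0]]}}

```text
clock: 12.38
tcp_pos: [0.543, 0.4036, 0.2308]
tcp_rot: [-0.002, 0.569, 0.822, -0.007]
ft_force: [-10.0, -7.5, 8.7]
finger_gap: 0.0181
```

```bash
python3 arc.py  1.85
```

```text
t 12.38 swing 1.847 r 150.1 y 0.7 Ftan -12.15 Frad(out) 8.42 Fy -3.62 gap 0.0181
turn [-0.13  0.05  0.13]
1.85 [-0.7  0.4  0.1]
```

Request:
{"op": "step_arm", "data": {"series": [[0, 7, 0, -0.1, 0, 0]]}}

```text
clock: 12.47
tcp_pos: [0.5469, 0.4049, 0.2308]
tcp_rot: [0.0, 0.569, 0.822, -0.006]
ft_force: [-9.4, -5.8, 5.3]
finger_gap: 0.0183
```

```bash
python3 arc.py  1.85
```

```text
t 12.47 swing 1.875 r 150.2 y 0.6 Ftan -11.06 Frad(out) 4.74 Fy -2.27 gap 0.0183
turn [-0.09  0.07  0.12]
1.85 [-0.6 -3.8  0.1]
```

Request:
{"op": "step_arm", "data": {"series": [[0, 6, 1, -0.1, 0, 0]]}}

```text
clock: 12.55
tcp_pos: [0.5506, 0.4063, 0.2304]
tcp_rot: [0.003, 0.57, 0.822, -0.004]
ft_force: [-8.4, -6.1, 10.6]
finger_gap: 0.0186
```

```bash
python3 arc.py  1.9
```

```text
t 12.55 swing 1.901 r 150.1 y 0.7 Ftan -10.83 Frad(out) 9.77 Fy -2.93 gap 0.0186
turn [-0.04  0.09  0.12]
1.9 [-0.7 -0.2  0.1]
```

Request:
{"op": "step_arm", "data": {"series": [[0, 6, 0, -0.1, 0, 0]]}}

```text
clock: 12.63
tcp_pos: [0.5538, 0.4074, 0.2303]
tcp_rot: [0.005, 0.57, 0.822, -0.003]
ft_force: [-9.3, -4.8, 1.0]
finger_gap: 0.0182
```

```bash
python3 arc.py  1.95
```

```text
t 12.63 swing 1.923 r 150.2 y 0.6 Ftan -10.47 Frad(out) -0.06 Fy -1.37 gap 0.0182
turn [0.   0.1  0.12]
1.95 [-0.7  3.9  0.7]
```

Request:
{"op": "step_arm", "data": {"series": [[0, 6, 1, -0.1, 0, 0]]}}

```text
clock: 12.72
tcp_pos: [0.5574, 0.4087, 0.2297]
tcp_rot: [0.007, 0.57, 0.822, -0.001]
ft_force: [-7.9, -5.5, 7.9]
finger_gap: 0.0184
```

```bash
python3 arc.py  1.95
```

```text
t 12.72 swing 1.949 r 150.1 y 0.6 Ftan -10.20 Frad(out) 6.63 Fy -2.54 gap 0.0184
turn [0.06 0.12 0.12]
1.95 [-0.6  0.1  0.1]
```

Request:
{"op": "step_arm", "data": {"series": [[0, 6, 1, -0.1, 0, 0]]}}

```text
clock: 12.8
tcp_pos: [0.561, 0.41, 0.2292]
tcp_rot: [0.009, 0.57, 0.822, 0.001]
ft_force: [-8.2, -5.7, 7.0]
finger_gap: 0.0185
```

```bash
python3 arc.py  1.95
```

```text
t 12.80 swing 1.975 r 150.2 y 0.6 Ftan -10.63 Frad(out) 5.41 Fy -2.59 gap 0.0185
turn [0.11 0.13 0.12]
1.95 [-0.6 -3.7 -0.4]
```

Request:
{"op": "step_arm", "data": {"series": [[0, 6, 1, -0.1, 0, 0]]}}

```text
clock: 12.88
tcp_pos: [0.5645, 0.4112, 0.2286]
tcp_rot: [0.011, 0.57, 0.822, 0.003]
ft_force: [-8.9, -6.0, 4.7]
finger_gap: 0.0182
```

```bash
python3 arc.py  1.95; python3 -c "
from h import *
d=snap('scene','s_c');cv2.imwrite('pics/s_c.png',cv2.resize(d['frame'][90:210,140:260],None,fx=5,fy=5))"
```

```text
t 12.88 swing 2.000 r 150.2 y 0.6 Ftan -11.04 Frad(out) 2.80 Fy -2.60 gap 0.0182
turn [0.17 0.15 0.12]
1.95 [-0.6 -7.5 -1.1]
```

View pics/s_c.png

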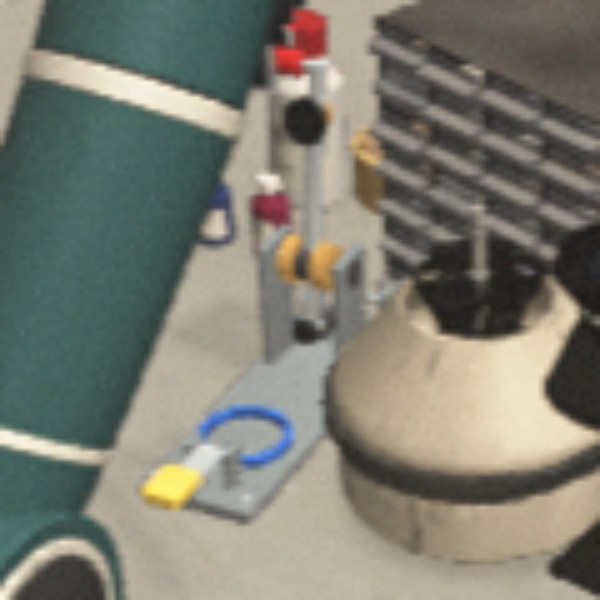

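```bash
python3 -c "
from h import *
d=snap('scene','s_d');cv2.imwrite('pics/s_d.png',cv2.resize(d['frame'][30:150,140:260],None,fx=5,fy=5))
d=snap('wrist','w_j')"; python3 arc.py 2.0
```

```text
t 13.03 swing 2.001 r 150.2 y 0.6 Ftan -9.87 Frad(out) 2.57 Fy -2.67 gap 0.0183
turn [0.17 0.15 0.11]
2.0 [-0.6 -0.2  0.1]
```

View pics/s_d.png

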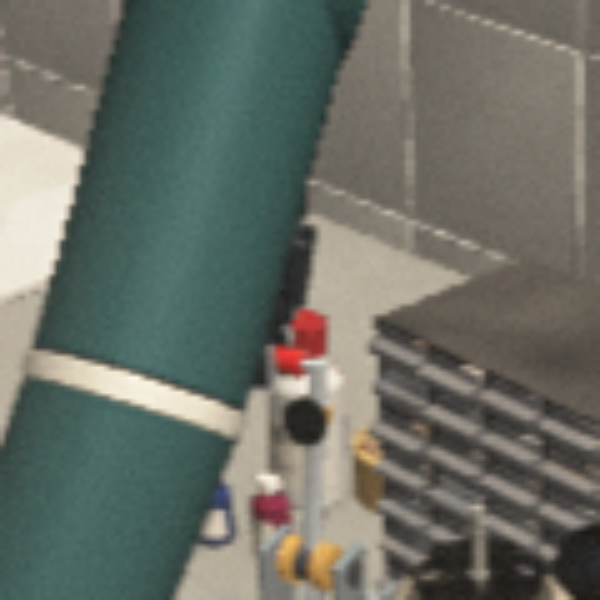

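View pics/w_j.png

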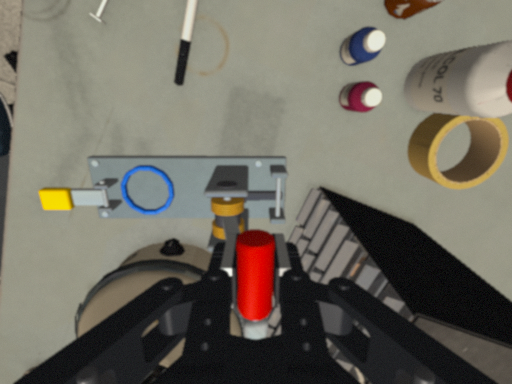

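Request:
{"op": "step_arm", "data": {"series": [[0, 6, 1, 0, 0, 0]]}}

```text
clock: 13.12
tcp_pos: [0.5673, 0.4123, 0.228]
tcp_rot: [0.01, 0.57, 0.822, -0.0]
ft_force: [-10.0, -6.0, 4.9]
finger_gap: 0.0187
```

```bash
python3 arc.py  2.05
```

```text
t 13.12 swing 2.021 r 150.2 y 0.6 Ftan -12.15 Frad(out) 2.52 Fy -2.22 gap 0.0187
turn [0.11 0.17 0.12]
2.05 [-0.7  4.2  1.2]
```

Request:
{"op": "step_arm", "data": {"series": [[0, 6, 1, 0, 0, 0]]}}

```text
clock: 13.2
tcp_pos: [0.5701, 0.4133, 0.2273]
tcp_rot: [0.009, 0.57, 0.822, -0.004]
ft_force: [-10.6, -6.2, 7.5]
finger_gap: 0.0183
```

```bash
python3 arc.py  2.05
```

```text
t 13.20 swing 2.041 r 150.1 y 0.6 Ftan -13.48 Frad(out) 4.68 Fy -2.26 gap 0.0183
turn [0.04 0.18 0.12]
2.05 [-0.6  1.3  0.5]
```

Request:
{"op": "step_arm", "data": {"series": [[0, -3, -1, 0, 0, 0], [0, -3, -1, 0, 0, 0], [0, -2, -1, 0, 0, 0]]}}

```text
clock: 13.45
tcp_pos: [0.556, 0.4079, 0.23]
tcp_rot: [0.006, 0.57, 0.821, -0.012]
ft_force: [-7.0, -3.9, 1.2]
finger_gap: 0.0181
```

```bash
python3 arc.py  2.05
```

```text
t 13.45 swing 1.939 r 150.2 y 0.4 Ftan -8.00 Frad(out) 0.26 Fy -1.27 gap 0.0181
turn [-0.13  0.22  0.11]
2.05 [-0.5 16.4  2.9]
```

Request:
{"op": "step_arm", "data": {"series": [[0, 0, 0, 0, 0, 0]]}}

```text
clock: 13.53
tcp_pos: [0.5545, 0.4074, 0.2301]
tcp_rot: [0.005, 0.57, 0.821, -0.014]
ft_force: [-1.2, -1.7, 1.7]
finger_gap: 0.0184
```

```bash
python3 arc.py  1.95
```

```text
t 13.53 swing 1.928 r 150.1 y 0.4 Ftan -1.91 Frad(out) 1.53 Fy -1.19 gap 0.0184
turn [-0.16  0.23  0.11]
1.95 [-0.4  3.3  0.5]
```

Request:
{"op": "step_arm", "data": {"series": [[0, -2, 0, 0, 0, 0]]}}

```text
clock: 13.62
tcp_pos: [0.553, 0.4068, 0.2303]
tcp_rot: [0.005, 0.57, 0.821, -0.013]
ft_force: [3.9, 1.5, -1.5]
finger_gap: 0.0184
```

```bash
python3 arc.py  1.95
```

```text
t 13.62 swing 1.918 r 150.2 y 0.3 Ftan 4.27 Frad(out) -1.07 Fy 0.07 gap 0.0184
turn [-0.15  0.23  0.1 ]
1.95 [-0.3  4.8  0.7]
```

Request:
{"op": "step_arm", "data": {"series": [[0, 2, 0, 0, 0, 0], [0, 0, 0, 0, 0, 0], [0, 0, 0, 0, 0, 0]], "gripper": 0.6}}

```text
clock: 13.87
tcp_pos: [0.5564, 0.4078, 0.2308]
tcp_rot: [0.006, 0.57, 0.821, -0.012]
ft_force: [0.4, 0.6, 0.7]
finger_gap: 0.0508
```

```bash
python3 arc.py  1.95; python3 -c "
from h import *
d=snap('wrist','w_k')"
```

```text
t 13.87 swing 1.940 r 151.1 y 0.2 Ftan 0.45 Frad(out) 0.76 Fy 0.44 gap 0.0508
turn [-0.11  0.22  0.1 ]
1.95 [-0.2  1.4  1.2]
```

View pics/w_k.png

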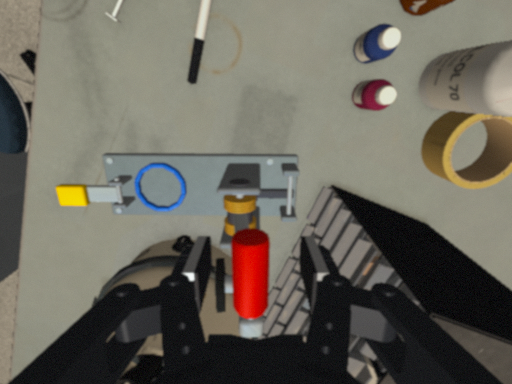

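Request:
{"op": "step_arm", "data": {"series": [[0, 0, -15, 0, 0, 0], [0, 0, -25, 0, 0, 0], [0, 0, -35, 0, 0, 0], [0, 0, -38, 0, 0, 0], [0, -10, -38, 0, 0, 0]]}}

```text
clock: 14.33
tcp_pos: [0.5476, 0.4045, 0.3745]
tcp_rot: [0.003, 0.571, 0.821, -0.021]
ft_force: [0.8, -0.6, -0.3]
finger_gap: 0.0509
```

```bash
python3 - <<'E'
from go import *
d=snap('wrist','w_l');print(st()['joints'])
show([.62,0,.53],X[2]); 
d['frame']=None
import pickle;pickle.dump(d,open('d.pkl','wb'))
E
```

```text
[-0.2819  0.5334 -0.6705  1.261   0.3342  1.4833 -0.5644]
t 14.38 pos [0.5468 0.4071 0.3847] F [0.1593 2.2079 6.9125] gap 0.05143554578521374
shift [-410.5  -76.4 -133.8] turn [-0.19  0.24  0.1 ] n 10.960558370763346
```

View pics/w_l.png

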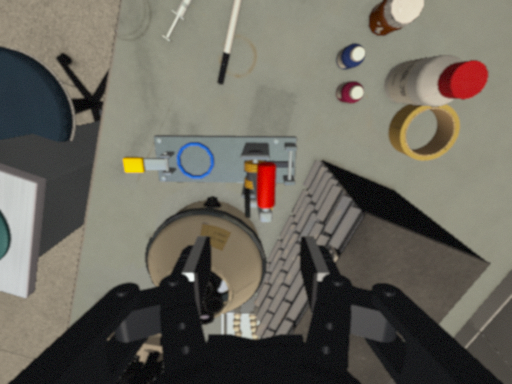

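Request:
{"op": "step_arm", "data": {"series": [[-15, -10, -35, 0, 0.05, 0], [-20, -10, -33, 0, 0.05, 0], [-30, -8, -25, 0, 0.05, 0], [-38, -6, -15, 0, 0.05, 0], [-40, -6, -8, 0, 0, 0]], "gripper": 1.0}}

```text
clock: 14.8
tcp_pos: [0.5561, 0.2719, 0.5032]
tcp_rot: [-0.006, 0.561, 0.828, -0.005]
ft_force: [0.7, -0.5, -0.2]
finger_gap: 0.0855
```

Request:
{"op": "step_arm", "data": {"series": [[-40, 0, -4, 0, 0, 0], [-40, 0, -4, 0, 0, 0], [-40, 0, -4, 0, 0, 0], [-40, 0, -4, 0, 0, 0], [-40, 0, -4, 0, 0, 0]]}}

```text
clock: 15.22
tcp_pos: [0.6312, 0.0797, 0.5292]
tcp_rot: [-0.002, 0.559, 0.829, -0.001]
ft_force: [1.3, 0.3, 0.5]
finger_gap: 0.0853
```

```bash
python3 - <<'E'
from go import *
print(st()['joints'])
show([.585,-.335,.25],X[2]); 
E
```

```text
[ 0.2208  0.3929 -0.6236  1.1234  0.2257  1.6936  0.0455]
t 15.22 pos [0.6312 0.0797 0.5292] F [1.323  0.3242 0.4811] gap 0.08526740945656153
shift [-367.7 -197.3  279.2] turn [-0.03 -0.01  0.36] n 12.552559649372094
```

Request:
{"op": "step_arm", "data": {"series": [[-36, -19, 0, 0, 0, 0], [-36, -19, 0, 0, 0, 0], [-36, -19, 0, 0, 0, 0], [-36, -19, 0, 0, 0, 0], [-36, -19, 0, 0, 0, 0]]}}

```text
clock: 15.63
tcp_pos: [0.6131, -0.1279, 0.5275]
tcp_rot: [-0.001, 0.559, 0.829, 0.0]
ft_force: [1.1, 0.9, -0.6]
finger_gap: 0.0855
```

Request:
{"op": "step_arm", "data": {"series": [[-36, -19, 0, 0, 0, 0.05], [-36, -19, 2, 0, 0, 0.05], [-36, -18, 8, 0, 0, 0.05], [-28, -14, 25, 0, 0, 0.05], [-16, -8, 36, 0, 0, 0.05]]}}

```text
clock: 16.05
tcp_pos: [0.5959, -0.3099, 0.4629]
tcp_rot: [0.009, 0.574, 0.819, 0.001]
ft_force: [0.5, -0.3, -0.2]
finger_gap: 0.0854
```

```bash
python3 - <<'E'
from go import *
print(st()['joints'])
show([.582,-.339,.2],X[2]); d=snap('wrist','w_m')
E
```

```text
[ 0.7457  0.4295 -0.4945  1.1928  0.2031  1.5489  0.6378]
t 16.05 pos [ 0.5959 -0.3099  0.4629] F [ 0.5292 -0.2572 -0.1925] gap 0.08544277101008636
shift [-19.1 -25.9 262.9] turn [0.11 0.13 0.03] n 6.621769271848582
```

View pics/w_m.png

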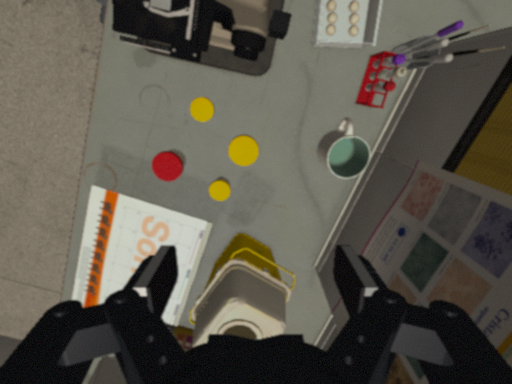

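Request:
{"op": "step_arm", "data": {"series": [[-4, -5, 38, 0, 0, 0], [-4, -5, 39, 0, 0, 0], [-4, -5, 39, 0.05, 0.05, 0], [-4, -5, 39, 0.05, 0.05, 0], [-3, -4, 39, 0, 0, 0]]}}

```text
clock: 16.52
tcp_pos: [0.5791, -0.3422, 0.2649]
tcp_rot: [0.001, 0.577, 0.817, -0.002]
ft_force: [1.0, -1.1, 0.1]
finger_gap: 0.0852
```

Request:
{"op": "step_arm", "data": {"series": [[0, -2, 38, 0, 0, 0], [0, 0, 20, 0, 0, 0], [0, 0, 0, 0, 0, 0], [0, 0, 0, 0, 0, 0]]}}

```text
clock: 16.85
tcp_pos: [0.5709, -0.3418, 0.1935]
tcp_rot: [-0.007, 0.577, 0.816, -0.003]
ft_force: [-0.2, 1.5, 0.4]
finger_gap: 0.0858
```

```bash
python3 - <<'E'
from go import *
show([.582,-.339,.15],X[2]); d=snap('wrist','w_n'); d=snap('wrist','w_n');s=st();print(s['tcp_pos'],s['joint_vel'].round(2))
f=d['frame'];h=cv2.cvtColor(f,cv2.COLOR_BGR2HSV)
m=((h[...,0]>20)&(h[...,0]<35)&(h[...,1]>150)&(h[...,2]>120)).astype(np.uint8)
n,l,stt,c=cv2.connectedComponentsWithStats(m)
for i in range(1,n):
    if stt[i,4]>150: print(stt[i],c[i],atz(d,c[i],.067))
E
```

```text
t 16.85 pos [ 0.5709 -0.3418  0.1935] F [-0.1807  1.5147  0.3982] gap 0.08583672807197067
shift [-1.4 11.9 43.3] turn [-0.13 -0.08 -0.06] n 1.124174304245075
[ 0.5718 -0.342   0.1951] [-0.   -0.02 -0.01 -0.02  0.   -0.    0.  ]
[ 169   80   46   49 1744] [191.4742 104.1904] [ 0.4869 -0.2869  0.067 ]
[ 242  155   59   56 2583] [271.1223 182.4038] [ 0.5843 -0.3334  0.067 ]
[ 207  235   38   33 1023] [225.4282 250.9824] [ 0.5643 -0.4255  0.067 ]
```

View pics/w_n.png

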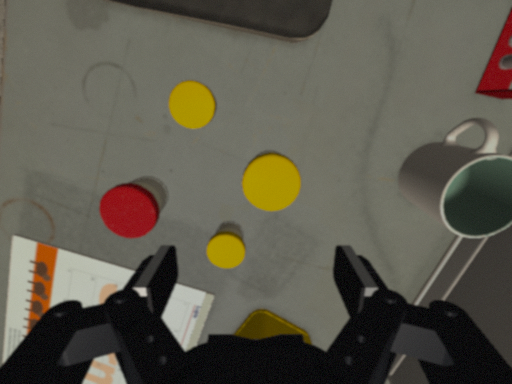

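Request:
{"op": "step_arm", "data": {"series": [[1, 5, 25, -0.05, -0.05, -0.03], [1, 5, 30, -0.05, -0.05, -0.03], [1, 4, 30, -0.05, 0, 0], [0, 0, 3, 0, 0, 0], [0, 0, 0, 0, 0, 0]]}}

```text
clock: 17.37
tcp_pos: [0.5944, -0.3382, 0.12]
tcp_rot: [0.016, 0.575, 0.818, 0.002]
ft_force: [0.7, -0.0, 0.5]
finger_gap: 0.0858
```

```bash
cat > cup.py <<'E'
from go import *
def yel(name):
    d=snap('wrist',name)
    f=d['frame'];h=cv2.cvtColor(f,cv2.COLOR_BGR2HSV)
    m=((h[...,0]>20)&(h[...,0]<35)&(h[...,1]>150)&(h[...,2]>150)).astype(np.uint8)
    n,l,stt,c=cv2.connectedComponentsWithStats(m)
    out=[(stt[i][4],stt[i][:4],c[i],atz(d,c[i],.067)) for i in range(1,n) if stt[i,4]>150]
    for o in out: print(*o)
    return d
E
python3 - <<'E'
from cup import *
yel('w_o')
show([.584,-.335,.04],X[2])
E
```

```text
3303 [98 62 64 67] [129.5519  95.1686] [ 0.4894 -0.286   0.067 ]
4324 [204 167  78  71] [242.4854 202.0615] [ 0.5843 -0.3333  0.067 ]
1191 [171 266  42  39] [191.7741 286.314 ] [ 0.5688 -0.4214  0.067 ]
t 17.42 pos [ 0.5943 -0.3381  0.1203] F [0.1973 0.821  0.3231] gap 0.0856145680202204
shift [  8.4 -10.4  79.9] turn [0.21 0.23 0.  ] n 2.025371906024632
```

View pics/w_o.png

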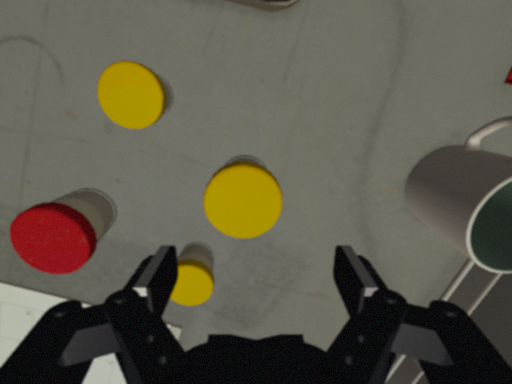

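Request:
{"op": "step_arm", "data": {"series": [[5, -6, 8, 0.1, 0.1, 0], [4, -4, 8, 0.1, 0.1, 0], [0, 0, 0, 0, 0, 0]]}}

```text
clock: 17.67
tcp_pos: [0.5841, -0.3347, 0.1095]
tcp_rot: [0.005, 0.575, 0.818, -0.001]
ft_force: [0.1, -0.6, -1.5]
finger_gap: 0.0852
```

```bash
python3 - <<'E'
from cup import *
yel('w_p')
show([.584,-.3335,.036],X[2])
E
```

```text
3396 [108  74  66  67] [140.3899 107.0789] [ 0.4892 -0.2857  0.067 ]
4564 [215 181  80  73] [254.8801 216.7163] [ 0.5843 -0.3333  0.067 ]
1549 [172 281  50  40] [196.5584 300.3835] [ 0.5646 -0.4207  0.067 ]
t 17.72 pos [ 0.5848 -0.3351  0.1103] F [-1.0406 -0.8332  1.0131] gap 0.085860808487009
shift [ 2.5 -0.7 74.2] turn [ 0.06  0.1  -0.01] n 1.857139043373555
```

Request:
{"op": "step_arm", "data": {"series": [[1, 0, 20, 0.03, 0.05, 0], [1, 0, 22, 0.03, 0.05, 0], [0, 0, 20, 0, 0, 0], [0, 0, 8, 0, 0, 0], [0, 0, 0, 0, 0, 0]]}}

```text
clock: 18.13
tcp_pos: [0.5878, -0.3365, 0.0441]
tcp_rot: [0.005, 0.576, 0.818, 0.0]
ft_force: [-0.5, 0.5, 0.7]
finger_gap: 0.0856
```

```bash
python3 - <<'E'
from cup import *
snap('wrist','w_q')
show([.584,-.3335,.036],X[2])
E
```

```text
t 18.18 pos [ 0.5881 -0.3366  0.0448] F [-0.4795  0.1705 -0.3886] gap 0.08561052889239858
shift [ 4.4 -2.8  8.7] turn [ 0.06  0.08 -0.02] n 0.25463365492698004
```

View pics/w_q.png

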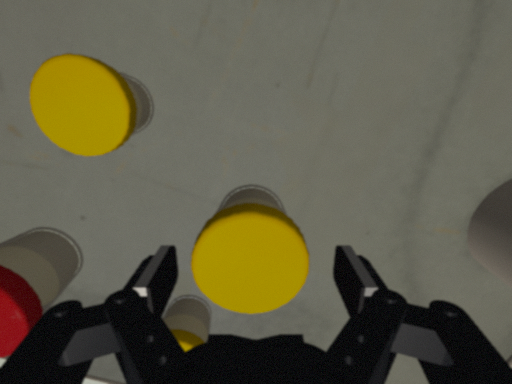

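Request:
{"op": "step_arm", "data": {"series": [[4, -3, 7, 0.05, 0.05, 0], [0, 0, 2, 0, 0, 0], [0, 0, 0, 0, 0, 0]]}}

```text
clock: 18.43
tcp_pos: [0.5853, -0.3346, 0.0383]
tcp_rot: [0.004, 0.576, 0.817, -0.0]
ft_force: [0.0, -0.4, 0.4]
finger_gap: 0.0855
```

Request:
{"op": "step_arm", "data": {"series": [[0, 0, 0, 0, 0, 0], [0, 0, 0, 0, 0, 0], [0, 0, 0, 0, 0, 0]], "gripper": 0.0, "force": 35}}

```text
clock: 18.68
tcp_pos: [0.5864, -0.3352, 0.0405]
tcp_rot: [0.005, 0.576, 0.817, -0.0]
ft_force: [0.2, 0.1, -0.5]
finger_gap: 0.0609
```

```bash
python3 - <<'E'
from cup import *
snap('wrist','w_r')
show([.584,-.3335,.036],X[2])
E
```

```text
t 18.73 pos [ 0.5865 -0.3352  0.0404] F [-0.7889 -0.2382  0.0194] gap 0.061030009945259624
shift [ 2.4 -1.8  4.4] turn [ 0.05  0.08 -0.03] n 0.13361072330354407
```

View pics/w_r.png

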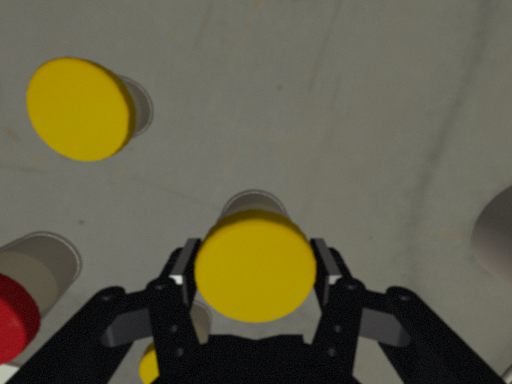

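Request:
{"op": "step_arm", "data": {"series": [[0, 0, -12, 0, 0, 0], [0, 0, -25, 0, 0, 0], [0, 0, -35, 0, 0, 0], [0, 0, -35, 0, 0, 0], [0, 0, -35, 0, 0, 0]]}}

```text
clock: 19.15
tcp_pos: [0.5799, -0.3315, 0.1801]
tcp_rot: [-0.004, 0.575, 0.818, -0.001]
ft_force: [0.7, -0.6, 0.0]
finger_gap: 0.0609
```

```bash
python3 - <<'E'
from cup import *
snap('wrist','w_s'); snap('scene','s_s')
show([.59,-.33,.535],X[2])
E
```

```text
t 19.25 pos [ 0.5845 -0.3332  0.1867] F [ 1.3472 -0.048  -0.2933] gap 0.06085007129114673
shift [  -0.5    7.2 -348.2] turn [ 0.03  0.04 -0.02] n 8.707924554409342
```

View pics/w_s.png

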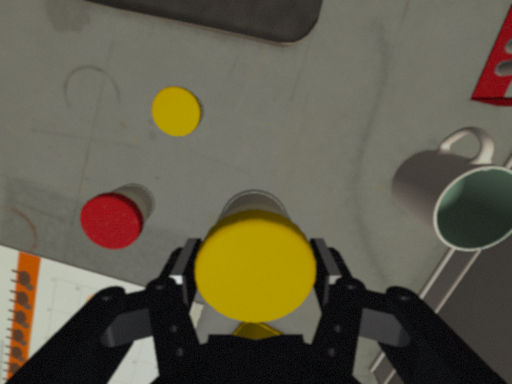

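View pics/s_s.png

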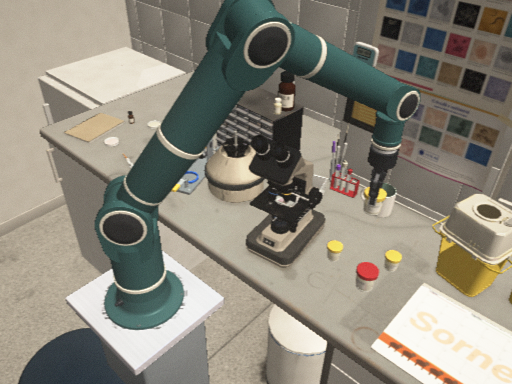

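Held firmly. Up, then back across.

Request:
{"op": "step_arm", "data": {"series": [[0, 2, -37, 0, 0, 0], [0, 2, -37, 0, 0, 0], [0, 2, -37, 0, 0, 0], [0, 2, -37, 0, 0, 0], [0, 2, -37, 0, 0, 0]]}}

```text
clock: 19.67
tcp_pos: [0.5874, -0.3275, 0.3682]
tcp_rot: [-0.005, 0.575, 0.818, -0.002]
ft_force: [1.1, -0.9, 0.2]
finger_gap: 0.0605
```

Request:
{"op": "step_arm", "data": {"series": [[0, 2, -37, 0, 0, 0], [4, 2, -37, 0, 0, 0], [8, 4, -37, 0, 0, 0], [15, 6, -32, 0, 0, 0], [25, 10, -15, 0, 0, 0]]}}

```text
clock: 20.08
tcp_pos: [0.5911, -0.2746, 0.5398]
tcp_rot: [-0.002, 0.579, 0.815, -0.002]
ft_force: [0.0, -0.3, -0.0]
finger_gap: 0.0609
```

```bash
python3 - <<'E'
from cup import *
print(st()['joints'])
show([.60,.0,.535],X[2])
E
```

```text
[ 0.6874  0.4077 -0.4999  1.0574  0.1963  1.7239  0.5871]
t 20.08 pos [ 0.5911 -0.2746  0.5398] F [ 0.0239 -0.3329 -0.0247] gap 0.06091171510687733
shift [256.4  98.7   4.3] turn [-0.05 -0.   -0.11] n 6.86852323766855
```

Request:
{"op": "step_arm", "data": {"series": [[37, 14, 0, 0, 0, 0], [37, 14, 0, 0, 0, 0], [37, 14, 0, 0, 0, 0], [37, 14, 0, 0, 0, 0], [37, 14, 0, 0, 0, 0]]}}

```text
clock: 20.5
tcp_pos: [0.5958, -0.0732, 0.5464]
tcp_rot: [0.004, 0.583, 0.812, -0.001]
ft_force: [-0.1, 1.1, -1.0]
finger_gap: 0.0606
```

Request:
{"op": "step_arm", "data": {"series": [[38, 10, 0, 0, 0, 0], [38, 0, 0, 0, 0, 0], [38, -5, 0, 0, 0, 0], [38, -10, 0, 0, 0, 0], [36, -16, 0, 0, 0, 0]]}}

```text
clock: 20.92
tcp_pos: [0.5122, 0.11, 0.5429]
tcp_rot: [0.002, 0.581, 0.814, -0.001]
ft_force: [-0.9, -0.3, -0.0]
finger_gap: 0.0606
```

```bash
python3 - <<'E'
from cup import *
print(st()['joints'])
show(S2W(X,(-.03,0,.35)),X[2])
E
```

```text
[ 0.3024  0.1578 -0.68    1.3703  0.1047  1.647  -0.0326]
t 20.92 pos [0.5122 0.11   0.5429] F [-0.8845 -0.3085 -0.0202] gap 0.060570928151938416
shift [227.8   7.6 191.7] turn [ 0.01  0.05 -0.15] n 7.44463907710379
```

Request:
{"op": "step_arm", "data": {"series": [[39, 1, 8, 0, 0, -0.03], [39, 1, 8, 0, 0, -0.03], [39, 1, 12, 0, 0, -0.03], [36, 1, 18, 0, 0, -0.03], [30, 1, 25, 0, 0, 0]]}}

```text
clock: 21.33
tcp_pos: [0.4485, 0.2923, 0.4768]
tcp_rot: [0.009, 0.575, 0.818, 0.003]
ft_force: [1.5, -0.2, -0.4]
finger_gap: 0.0608
```

Request:
{"op": "step_arm", "data": {"series": [[22, 1, 30, 0, 0, 0], [14, 1, 30, 0, 0, 0], [5, 0, 25, 0, 0, 0], [0, 0, 10, 0, 0, 0], [0, 0, 0, 0, 0, 0]]}}

```text
clock: 21.75
tcp_pos: [0.4276, 0.34, 0.3753]
tcp_rot: [0.008, 0.567, 0.823, 0.002]
ft_force: [-0.6, -0.3, -0.4]
finger_gap: 0.0609
```

```bash
python3 - <<'E'
from cup import *
snap('wrist','w_t')
d=snap('wrist','w_t'); s=st();print(s['joint_vel'].round(2))
show(S2W(X,(-.03,0,.2)),X[2])
E
```

```text
[ 0.01 -0.02  0.   -0.04  0.    0.   -0.  ]
t 21.85 pos [0.429  0.3402 0.3778] F [-0.1687 -0.3582  0.0806] gap 0.06085713395260937
shift [-16.7   8.3 178.1] turn [0.15 0.09 0.15] n 4.477128089710155
```

View pics/w_t.png

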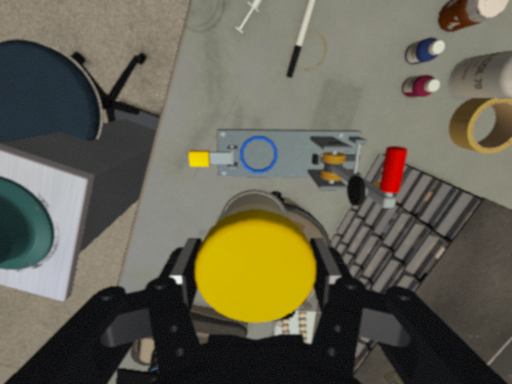

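```bash
cat > ring.py <<'E'
from cup import *
def ring(d):
    h=cv2.cvtColor(d['frame'],cv2.COLOR_BGR2HSV)
    m=((h[...,0]>105)&(h[...,0]<125)&(h[...,1]>170)&(h[...,2]>90)).astype(np.uint8)
    n,l,stt,c=cv2.connectedComponentsWithStats(m)
    i=1+np.argmax(stt[1:,4]); ys,xs=np.nonzero(l==i)
    # project to z=.018, circle fit
    P=np.array([atz(d,(x,y),.018)[:2] for x,y in zip(xs,ys)])
    A=np.c_[2*P,np.ones(len(P))];s=np.linalg.lstsq(A,(P**2).sum(1),rcond=None)[0]
    print('ring',stt[i],s[:2],'r',np.sqrt(s[2]+s[:2]@s[:2]))
    return s[:2]
def lid(d):
    h=cv2.cvtColor(d['frame'],cv2.COLOR_BGR2HSV)
    m=((h[...,0]>20)&(h[...,0]<35)&(h[...,1]>150)&(h[...,2]>120)).astype(np.uint8)
    n,l,stt,c=cv2.connectedComponentsWithStats(m); i=1+np.argmax(stt[1:,4]); print('lid',stt[i],c[i]); return c[i]
E
python3 - <<'E'
from ring import *
d=snap('wrist','w_u');r=ring(d);print('pred',S2W(X,M['nest']));c=lid(d)
s=st();z=s['tcp_pos'][2]-.0404+.067
print('lidc',atz(d,c,z),s['tcp_pos'])
cv2.imwrite('pics/x.png',cv2.resize(cv2.imread('pics/w_r.png'),None,fx=1,fy=1))
E
```

```text
ring [240 137  36  35 206] [0.4444 0.3271] r 0.03162056763019505
pred [0.4459 0.3269 0.012 ]
lid [ 195  218  121  105 9896] [255.0075 270.26  ]
lidc [0.4276 0.3446 0.4052] [0.4296 0.3403 0.3786]
```

```bash
python3 - <<'E'
from ring import *
show([.446,.324,.13],X[2])
E
```

```text
t 21.9 pos [0.4296 0.3403 0.3786] F [ 0.4568 -0.525   0.0602] gap 0.06081313863222286
shift [-18.8   5.1 248.9] turn [0.17 0.09 0.15] n 6.242643404369891
```

Request:
{"op": "step_arm", "data": {"series": [[-6, 2, 30, 0.06, 0.04, 0.05], [-6, 2, 38, 0.06, 0.04, 0.05], [-6, 1, 38, 0.06, 0, 0.05], [0, 0, 38, 0, 0, 0], [0, 0, 38, 0, 0, 0]]}}

```text
clock: 22.32
tcp_pos: [0.4574, 0.3299, 0.2108]
tcp_rot: [0.008, 0.58, 0.815, 0.017]
ft_force: [0.6, 0.1, -0.5]
finger_gap: 0.0606
```

Request:
{"op": "step_arm", "data": {"series": [[0, 0, 30, 0, 0, 0], [0, 0, 15, 0, 0, 0], [0, 0, 0, 0, 0, 0], [0, 0, 0, 0, 0, 0]]}}

```text
clock: 22.65
tcp_pos: [0.4638, 0.3257, 0.1622]
tcp_rot: [0.009, 0.584, 0.812, 0.015]
ft_force: [-0.2, -0.4, -0.2]
finger_gap: 0.0608
```

```bash
python3 - <<'E'
from ring import *
d=snap('wrist','w_v');r=ring(d)
show([.446,.324,.1],X[2])
E
```

```text
ring [202 143  63  60 661] [0.4446 0.3272] r 0.03164060627379255
t 22.7 pos [0.4641 0.3257 0.1626] F [ 0.471  -0.7718 -0.652 ] gap 0.061105723518926916
shift [  3.9 -19.9  62. ] turn [ 0.34 -0.02 -0.22] n 1.6305835540479934
```

View pics/w_v.png

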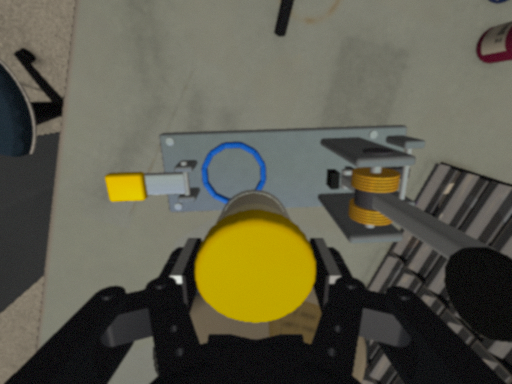

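Request:
{"op": "step_arm", "data": {"series": [[1, -9, 12, 0.15, 0, -0.1], [1, -8, 12, 0.15, 0, -0.1], [1, -3, 10, 0, 0, 0], [0, 0, 0, 0, 0, 0]]}}

```text
clock: 23.03
tcp_pos: [0.4471, 0.3238, 0.1313]
tcp_rot: [0.002, 0.576, 0.818, 0.006]
ft_force: [0.7, 0.1, -0.7]
finger_gap: 0.0606
```

```bash
python3 - <<'E'
from ring import *
d=snap('wrist','w_w');r=ring(d)
show([.4456,.3244,.1],X[2]);c=lid(d)
s=st();z=s['tcp_pos'][2]-.0404+.067
print('lidc',atz(d,c,z),s['tcp_pos'])
E
```

```text
ring [218 151  69  53 705] [0.4447 0.3273] r 0.03166737356529616
t 23.08 pos [0.4476 0.3242 0.1321] F [ 0.0862 -1.313  -0.1484] gap 0.060698245091650435
shift [ 0.8 -2.3 32. ] turn [ 0.13 -0.04 -0.02] n 0.8031232798577681
lid [ 195  219  121  104 9832] [254.9456 270.7123]
lidc [0.4461 0.3276 0.1587] [0.4476 0.3242 0.1321]
```

View pics/w_w.png

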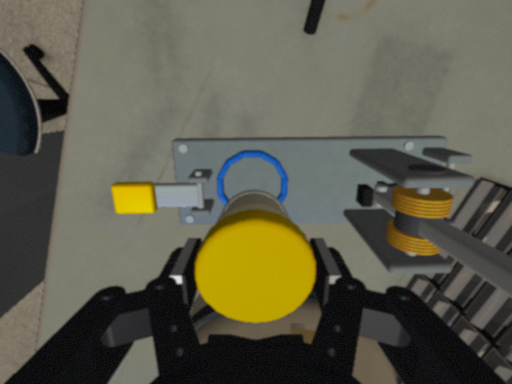

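Request:
{"op": "step_arm", "data": {"series": [[1, -2, 14, 0.08, 0, 0], [0, -1, 14, 0.05, 0, 0], [0, 0, 12, 0, 0, 0], [0, 0, 0, 0, 0, 0], [0, 0, 0, 0, 0, 0]]}}

```text
clock: 23.5
tcp_pos: [0.4447, 0.325, 0.0883]
tcp_rot: [-0.002, 0.576, 0.818, 0.001]
ft_force: [0.6, 0.8, 0.5]
finger_gap: 0.0606
```

```bash
python3 - <<'E'
from ring import *
d=snap('wrist','w_x');r=ring(d)
show([.4456,.3244,.054],X[2]);c=lid(d)
cv2.imwrite('pics/w_x2.png',cv2.resize(d['frame'][140:330,160:360],None,fx=3,fy=3))
E
```

```text
ring [215 163  82  56 921] [0.4447 0.3274] r 0.03166515603936673
t 23.55 pos [0.4445 0.3248 0.0882] F [-0.8218  0.6274 -0.2498] gap 0.060792977265114914
shift [-0.8  0.9 34.2] turn [-0.01 -0.04 -0.02] n 0.8559317330659937
lid [ 195  219  121  104 9824] [254.984 270.722]
```

View pics/w_x2.png

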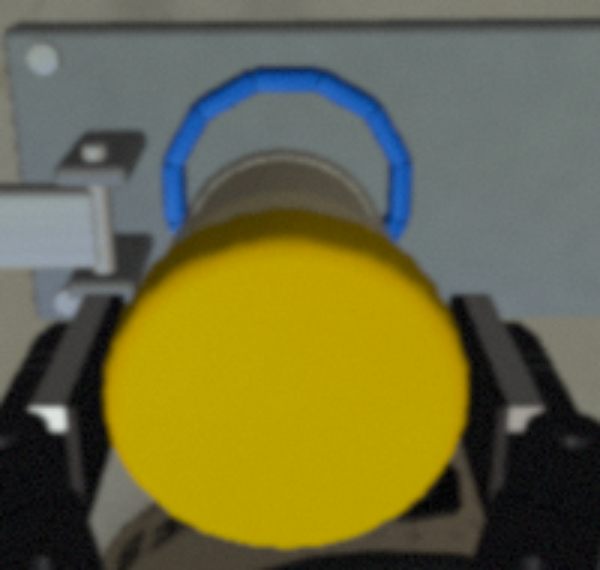

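```bash
python3 - <<'E'
from ring import *
d=snap('wrist','w_y'); s=st(); p=atz(d,(254.3,190.5),s['tcp_pos'][2]-.0404)
Rt=rot(s); print(p, Rt.inv().apply(p-s['tcp_pos'])*1000, Rt.inv().apply(np.r_[.4447,.3273,p[2]]-s['tcp_pos'])*1000)
E
```

```text
[0.4368 0.3465 0.0484] [22.7888 -0.3399 40.5031] [ 2.0616  0.6306 40.4099]
```

```bash
python3 - <<'E'
from ring import *
d=snap('wrist','w_y'); s=st(); Rt=rot(s)
for px,dz in [((255.5,322.7),.0266),((255,210),.0126),((255,221),.0266),((254.3,190.5),-.0404),((254.3,190.5),-.035)]:
    p=atz(d,px,s['tcp_pos'][2]+dz); print(px,dz,Rt.inv().apply(p-s['tcp_pos'])*1000)
for px in [(195,262),(316,262)]:
    p=atz(d,px,s['tcp_pos'][2]+.0266); print(Rt.inv().apply(p-s['tcp_pos'])*1000)
E
```

```text
(255.5, 322.7) 0.0266 [-28.4659   0.6596 -26.735 ]
(255, 210) 0.0126 [ 30.0765   0.3159 -12.4565]
(255, 221) 0.0266 [ 30.4538   0.3548 -26.4549]
(254.3, 190.5) -0.0404 [22.6929 -0.3182 40.5081]
(254.3, 190.5) -0.035 [24.5121 -0.2898 35.1167]
[  8.5918 -28.8098 -26.5975]
[  8.677   30.022  -26.5193]
```

Request:
{"op": "step_arm", "data": {"series": [[1, 1, 12, 0, 0, 0], [0, 0, 10, 0, 0, 0], [0, 0, 5, 0, 0, 0], [0, 0, 0, 0, 0, 0]]}}

```text
clock: 23.98
tcp_pos: [0.4471, 0.3273, 0.0611]
tcp_rot: [-0.001, 0.576, 0.818, 0.004]
ft_force: [-0.1, 0.3, -0.3]
finger_gap: 0.0608
```

```bash
python3 - <<'E'
from ring import *
d=snap('wrist','w_z')
s=st();print(rot(s).inv().apply(np.r_[.4447,.3273,s['tcp_pos'][2]]-s['tcp_pos'])*1000)
show([.4447,.3265,.0524],X[2])
cv2.imwrite('pics/w_z2.png',cv2.resize(d['frame'][140:330,160:360],None,fx=3,fy=3))
E
```

```text
[ 0.7188 -2.2869 -0.0073]
t 24.03 pos [0.4471 0.3274 0.0614] F [-0.0205  0.111   0.1231] gap 0.06081952246166011
shift [-0.1 -2.6  9. ] turn [ 0.05 -0.05 -0.03] n 0.23429853431786346
```

View pics/w_z2.png

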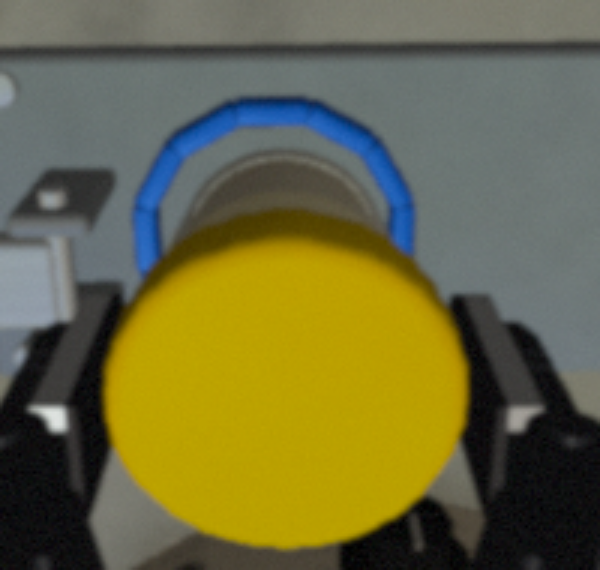

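Request:
{"op": "step_arm", "data": {"series": [[0, -3, 0, 0, 0, 0], [0, 0, 4, 0, 0, 0], [0, 0, 4, 0, 0, 0], [0, 0, 0, 0, 0, 0]]}}

```text
clock: 24.37
tcp_pos: [0.4441, 0.3267, 0.0531]
tcp_rot: [-0.001, 0.576, 0.818, 0.004]
ft_force: [-1.0, -0.4, -0.6]
finger_gap: 0.0608
```

```bash
python3 - <<'E'
from ring import *
d=snap('wrist','w_aa')
s=st();print(rot(s).inv().apply(np.r_[.4447,.3273,s['tcp_pos'][2]]-s['tcp_pos'])*1000)
show([.4447,.3265,.0524],X[2])
cv2.imwrite('pics/w_aa2.png',cv2.resize(d['frame'][140:330,160:360],None,fx=3,fy=3))
E
```

```text
[0.3049 0.5949 0.0054]
t 24.42 pos [0.4442 0.3268 0.0534] F [ 0.5102 -0.0671  0.1124] gap 0.060726007831880674
shift [-0.5  0.3  1. ] turn [ 0.06 -0.06 -0.02] n 0.07287958794404342
```

View pics/w_aa2.png

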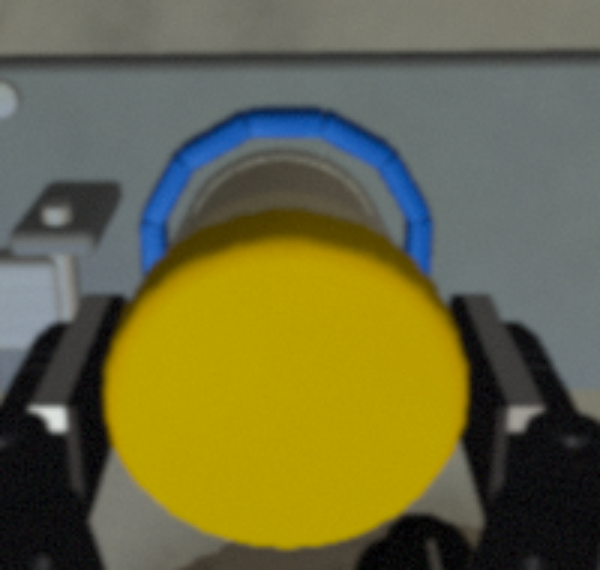

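Inside the ring, ~1 mm above the seat. Set down and open.

Request:
{"op": "step_arm", "data": {"series": [[0, 0, 2, 0, 0, 0], [0, 0, 1, 0, 0, 0]]}}

```text
clock: 24.58
tcp_pos: [0.4444, 0.3278, 0.0519]
tcp_rot: [-0.0, 0.576, 0.818, 0.005]
ft_force: [-5.5, -4.1, 15.3]
finger_gap: 0.0605
```

Request:
{"op": "step_arm", "data": {"series": [[0, 0, 0, 0, 0, 0], [0, 0, 0, 0, 0, 0], [0, 0, 0, 0, 0, 0], [0, 0, 0, 0, 0, 0]], "gripper": 1.0}}

```text
clock: 24.92
tcp_pos: [0.4449, 0.3286, 0.0527]
tcp_rot: [-0.0, 0.576, 0.818, 0.006]
ft_force: [-0.3, -0.3, -0.2]
finger_gap: 0.0855
```

```bash
python3 - <<'E'
from ring import *
d=snap('wrist','w_ab')
show([.4447,.3265,.2],X[2])
cv2.imwrite('pics/w_ab2.png',cv2.resize(d['frame'][140:330,160:360],None,fx=3,fy=3))
E
```

```text
t 24.97 pos [0.4449 0.3285 0.0527] F [ 0.1574 -0.1797  0.4729] gap 0.08562763492738938
shift [  -0.9    0.5 -147.3] turn [ 0.09 -0.06 -0.02] n 3.6830395668528864
```

View pics/w_ab2.png

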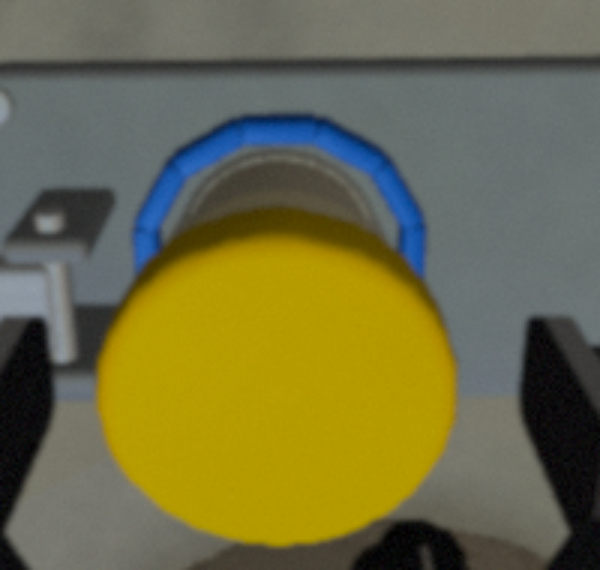

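Request:
{"op": "step_arm", "data": {"series": [[0, 0, -10, 0, 0, 0], [0, 0, -20, 0, 0, 0], [0, 0, -30, 0, 0, 0], [0, 0, -38, 0, 0, 0], [0, -10, -38, 0, 0, 0]]}}

```text
clock: 25.38
tcp_pos: [0.4316, 0.3205, 0.187]
tcp_rot: [-0.004, 0.576, 0.818, -0.002]
ft_force: [0.7, -0.0, 1.3]
finger_gap: 0.0853
```

```bash
python3 - <<'E'
from ring import *
d=snap('wrist','w_ac');snap('scene','s_ac');print(st()['joints'])
show(S2W(X,(-.144,0,.2)),X[2]+np.pi/2)
f=cv2.imread('pics/s_ac.png');cv2.imwrite('pics/s_ac2.png',cv2.resize(f[80:210,130:260],None,fx=4,fy=4))
E
```

```text
[-0.0993  0.4455 -0.7559  1.8764  0.3649  0.9582 -0.6731]
t 25.48 pos [0.4323 0.3232 0.1918] F [-0.4439  0.3042 -0.3145] gap 0.08535337029625355
shift [ -1.1 -99.9  -8.5] turn [  0.06  -0.02 -15.  ] n 13.046169972816303
```

View pics/w_ac.png

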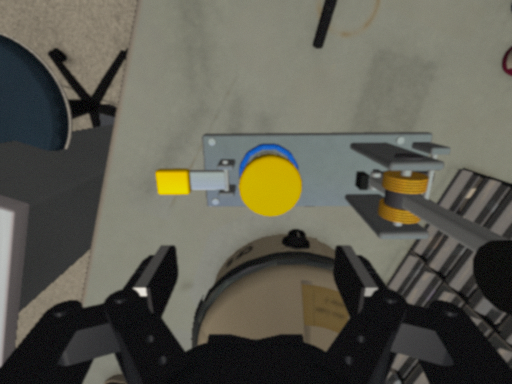

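View pics/s_ac2.png

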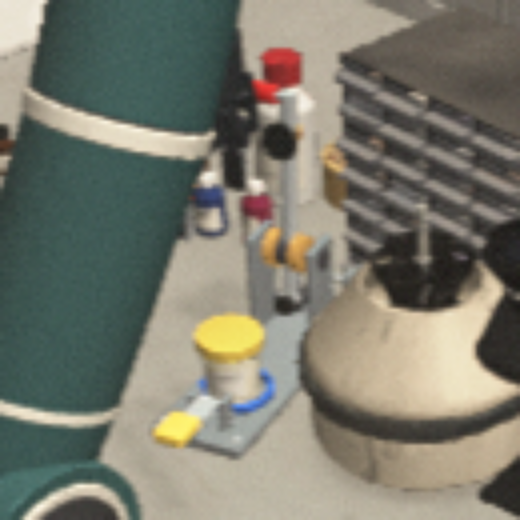

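Request:
{"op": "step_arm", "data": {"series": [[0, -30, 0, 0, 0, 0], [0, -38, 0, 0, 0, 0], [0, -25, 0, 0, 0, 0], [0, 0, 0, 0, 0, -1.1], [0, 0, 0, 0, 0, -1.1]], "gripper": 0.0}}

```text
clock: 25.9
tcp_pos: [0.3422, 0.2901, 0.1944]
tcp_rot: [0.002, 0.475, 0.88, 0.005]
ft_force: [0.7, -0.7, -0.1]
finger_gap: 0.0254
```

Request:
{"op": "step_arm", "data": {"series": [[0, 0, 0, 0, 0, -1.15], [0, 0, 0, 0, 0, -1.15], [0, 0, 0, 0, 0, -1.15], [0, 0, 0, 0, 0, -1.15], [0, 0, 0, 0, 0, -1.15]]}}

```text
clock: 26.32
tcp_pos: [0.3402, 0.2886, 0.1958]
tcp_rot: [0.005, 0.181, 0.983, 0.002]
ft_force: [0.3, 0.8, 0.0]
finger_gap: 0.0004
```

Request:
{"op": "step_arm", "data": {"series": [[0, 0, 0, 0, 0, -1.15], [0, 0, 0, 0, 0, -1.15], [0, 0, 0, 0, 0, -1.15], [0, 0, 0, 0, 0, -1.15], [0, 0, 0, 0, 0, -1.15]]}}

```text
clock: 26.73
tcp_pos: [0.3397, 0.2875, 0.1969]
tcp_rot: [0.006, -0.13, 0.992, -0.001]
ft_force: [-1.0, -0.1, -0.0]
finger_gap: 0.0
```

```bash
python3 - <<'E'
from ring import *
print(st()['joints'])
d=snap('wrist','w_ad');
show(S2W(X,(-.144,0,.1)),X[2]+np.pi/2)
E
```

```text
[ 0.207   0.4051 -1.1659  2.0719  0.4736  0.9503  0.6166]
t 26.78 pos [0.3396 0.2875 0.1967] F [ 1.4138  0.0181 -0.3179] gap -0.0003684894902715364
shift [ 1.8  1.3 96.7] turn [-0.03  0.11 -0.77] n 2.4180916852818903
```

View pics/w_ad.png

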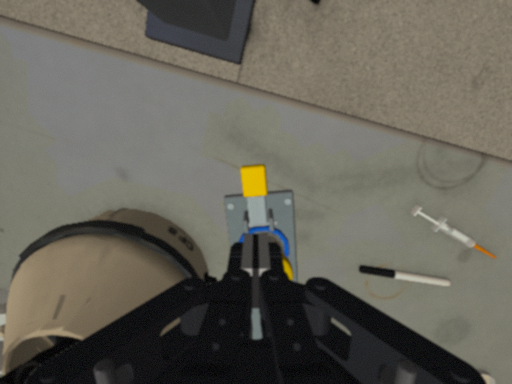

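Request:
{"op": "step_arm", "data": {"series": [[1, 0, 25, 0, -0.3, -0.35], [1, 1, 30, 0, -0.3, -0.35], [0, 0, 25, 0, -0.3, 0], [0, 0, 0, 0, 0, 0]]}}

```text
clock: 27.12
tcp_pos: [0.343, 0.2893, 0.116]
tcp_rot: [0.056, -0.164, 0.985, 0.008]
ft_force: [-0.9, -0.8, -0.3]
finger_gap: 0.0004
```

```bash
python3 - <<'E'
from ring import *
print(st()['joints'])
d=snap('wrist','w_ae');
f=d['frame'];h=cv2.cvtColor(f,cv2.COLOR_BGR2HSV)
m=((h[...,0]>20)&(h[...,0]<35)&(h[...,1]>150)&(h[...,2]>150)).astype(np.uint8)
n,l,stt,c=cv2.connectedComponentsWithStats(m)
for i in range(1,n):
    if stt[i,4]>100:print(stt[i],c[i],atz(d,c[i],.048))
print('pred',S2W(X,M['key_top']))
show(S2W(X,(-.142,0,.06)),X[2]+np.pi/2,tilt=[0,-.105,0])
E
```

```text
[ 0.0372  0.4701 -0.9968  2.1982  0.7318  0.7123  0.4397]
[ 234  178   34   39 1238] [251.2189 197.0444] [0.3449 0.2876 0.048 ]
[250 309  12  30 266] [255.3233 325.0902] [0.4854 0.3393 0.048 ]
pred [0.3471 0.2913 0.048 ]
t 27.17 pos [0.3438 0.2905 0.1178] F [0.1689 0.1981 0.5855] gap 1.1420132620490668e-06
shift [10.1 -0.3 57. ] turn [-0.03  0.08 -0.15] n 1.4485536355395392
```

View pics/w_ae.png

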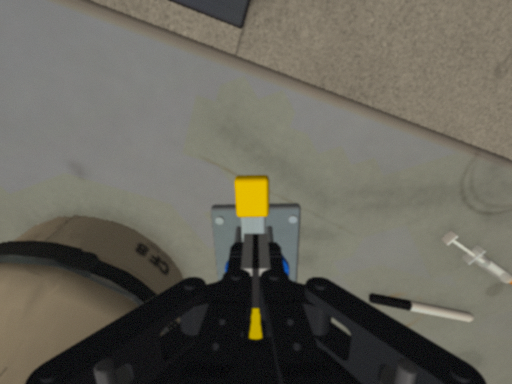

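Request:
{"op": "step_arm", "data": {"series": [[5, -1, 18, 0, 0, -0.08], [4, -1, 20, 0, 0, -0.08], [2, 0, 14, 0, 0, 0], [0, 0, 0, 0, 0, 0]]}}

```text
clock: 27.5
tcp_pos: [0.3441, 0.2903, 0.0694]
tcp_rot: [0.06, -0.169, 0.984, 0.009]
ft_force: [-0.8, 0.0, 0.6]
finger_gap: -0.0
```

```bash
python3 - <<'E'
from ring import *
print(st()['joints'])
d=snap('wrist','w_af');d2=snap('scene','s_af');cv2.imwrite('pics/s_af2.png',cv2.resize(d2['frame'][80:210,130:260],None,fx=4,fy=4))
show([.340,.287,.048],X[2]+np.pi/2,tilt=[0,-.105,0])
E
```

```text
[-0.0702  0.54   -0.8781  2.2291  0.8795  0.6251  0.3122]
t 27.6 pos [0.3448 0.2915 0.071 ] F [ 0.3491  0.039  -0.0564] gap -0.0003748617256424603
shift [ 8.9 -2.6 22.1] turn [-0.01  0.18 -0.05] n 0.5993379859619917
```

View pics/w_af.png

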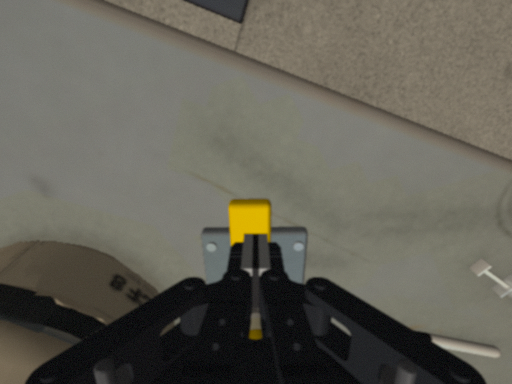

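View pics/s_af2.png

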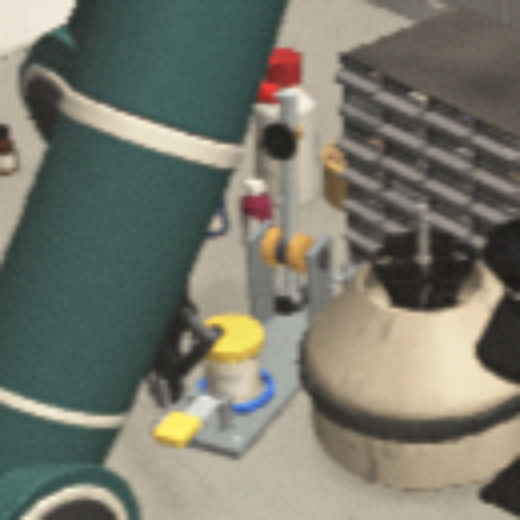

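Request:
{"op": "step_arm", "data": {"series": [[6, -2, 6, 0, 0.08, 0], [5, -1, 6, 0, 0.08, 0], [0, 0, 0, 0, 0, 0]]}}

```text
clock: 27.85
tcp_pos: [0.3388, 0.2867, 0.0605]
tcp_rot: [0.055, -0.168, 0.984, 0.01]
ft_force: [-0.2, 0.1, 0.3]
finger_gap: 0.0003
```

```bash
python3 - <<'E'
from ring import *
d=snap('wrist','w_ag')
show([.340,.287,.048],X[2]+np.pi/2,tilt=[0,-.105,0])
cv2.imwrite('pics/w_ag.png',cv2.resize(d['frame'][170:340,160:360],None,fx=3,fy=3))
E
```

```text
t 27.9 pos [0.3392 0.2871 0.0609] F [-0.4516 -0.3567  0.4098] gap 9.53932421298331e-06
shift [ 0.7 -0.4 12.9] turn [ 0.    0.08 -0.08] n 0.32209911148989623
```

View pics/w_ag.png

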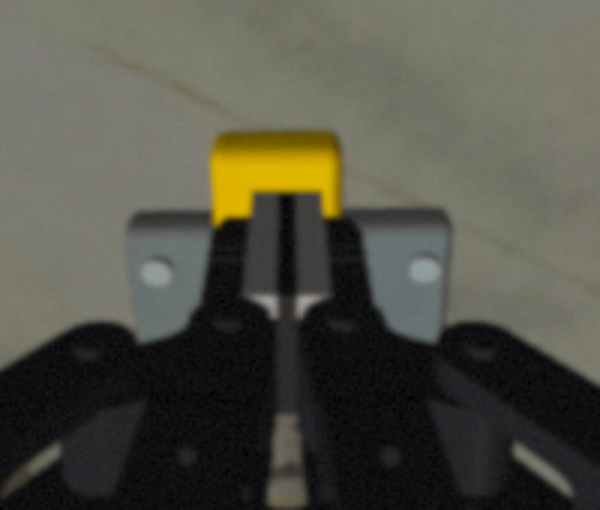

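Request:
{"op": "step_arm", "data": {"series": [[0, 0, 8, 0, 0, 0], [0, 0, 7, 0, 0, 0]]}}

```text
clock: 28.07
tcp_pos: [0.3418, 0.2881, 0.0466]
tcp_rot: [0.057, -0.167, 0.984, 0.011]
ft_force: [-6.6, -3.8, 12.2]
finger_gap: -0.0
```

Request:
{"op": "step_arm", "data": {"series": [[0, 0, 8, 0, 0, 0]]}}

```text
clock: 28.15
tcp_pos: [0.3417, 0.2881, 0.0382]
tcp_rot: [0.056, -0.167, 0.984, 0.01]
ft_force: [-6.3, -1.4, 8.4]
finger_gap: -0.0001
```

```bash
python3 - <<'E'
from ring import *
d=snap('wrist','w_ah');d2=snap('scene','s_ah');cv2.imwrite('pics/s_ah2.png',cv2.resize(d2['frame'][80:210,130:260],None,fx=4,fy=4))
show([.340,.287,.037],X[2]+np.pi/2,tilt=[0,-.105,0])
E
```

```text
t 28.25 pos [0.3416 0.2882 0.0376] F [-3.8427 -1.8341  7.2061] gap 0.00023378499377615917
shift [ 1.9 -0.6  0.4] turn [ 0.    0.08 -0.09] n 0.10458987561053175
```

View pics/s_ah2.png

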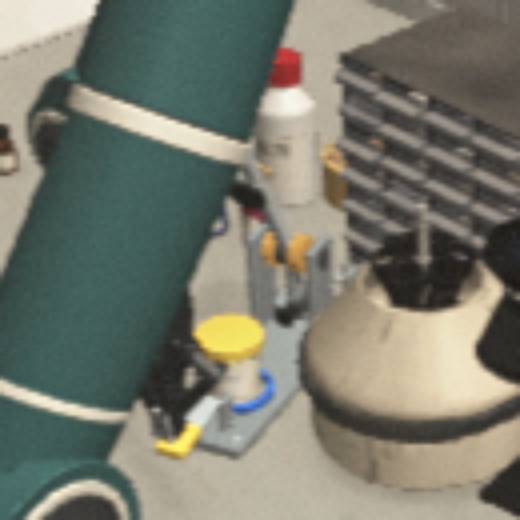

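Request:
{"op": "step_arm", "data": {"series": [[0, 0, 0, 0, 0, 0], [0, 0, 0, 0, 0, 0], [0, 0, 0, 0, 0, 0], [0, 0, 0, 0, 0, 0], [0, 0, 0, 0, 0, 0]]}}

```text
clock: 28.67
tcp_pos: [0.3415, 0.2882, 0.0371]
tcp_rot: [0.056, -0.168, 0.984, 0.008]
ft_force: [-2.1, -1.8, 6.8]
finger_gap: -0.0
```

```bash
python3 - <<'E'
from ring import *
d=snap('wrist','w_ai');d2=snap('scene','s_ai');cv2.imwrite('pics/s_ai2.png',cv2.resize(d2['frame'][80:210,130:260],None,fx=4,fy=4))
show([.340,.287,.037],X[2]+np.pi/2,tilt=[0,-.105,0])
E
```

```text
t 28.77 pos [0.3415 0.2881 0.0371] F [-1.7848 -2.0673  7.2336] gap 7.6400054949027e-05
shift [ 1.8 -0.6 -0.1] turn [-0.03  0.08 -0.07] n 0.09681429871802864
```

View pics/s_ai2.png

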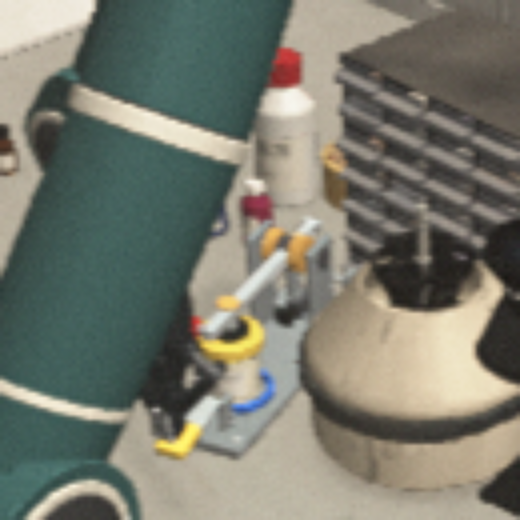

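Request:
{"op": "step_arm", "data": {"series": [[0, 0, -12, 0, 0, 0], [4, 0, -22, 0, 0, 0], [4, 0, -32, 0, 0, 0], [2, 0, -38, 0, 0, 0], [0, 0, -38, 0, 0.2, 0]]}}

```text
clock: 29.18
tcp_pos: [0.313, 0.2781, 0.1745]
tcp_rot: [0.038, -0.171, 0.985, 0.004]
ft_force: [1.0, 1.0, -1.0]
finger_gap: -0.0002
```

Request:
{"op": "step_arm", "data": {"series": [[0, 0, -35, 0, 0.2, 0], [0, 0, -30, 0, 0.2, 0], [0, 0, -15, 0, 0, 0], [0, 0, 0, 0, 0, 0]]}}

```text
clock: 29.52
tcp_pos: [0.3092, 0.2796, 0.2627]
tcp_rot: [0.02, -0.172, 0.985, 0.001]
ft_force: [-0.4, 0.1, -0.9]
finger_gap: -0.0001
```

```bash
python3 - <<'E'
from ring import *
d=snap('wrist','w_aj');d2=snap('scene','s_aj');cv2.imwrite('pics/s_aj2.png',cv2.resize(d2['frame'][80:310,130:430],None,fx=2.6,fy=2.6))
d3=snap('top','t_aj');cv2.imwrite('pics/t_aj2.png',cv2.resize(d3['frame'][140:250,130:250],None,fx=5,fy=5))
s=st();print(s['tcp_pos'],s['ft_force'],s['clock'])
E
```

```text
[0.3079 0.2776 0.2594] [-0.091  -0.1498  0.0988] 29.6667
```

View pics/s_aj2.png

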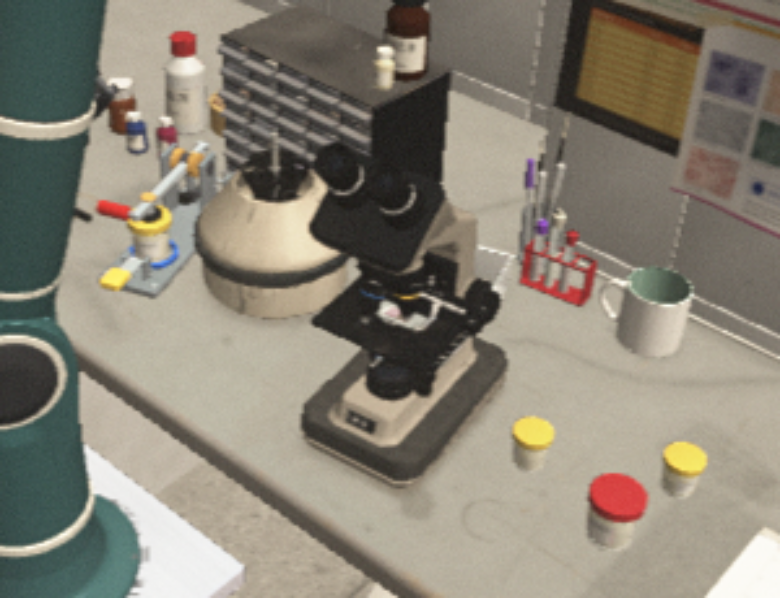

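View pics/w_aj.png

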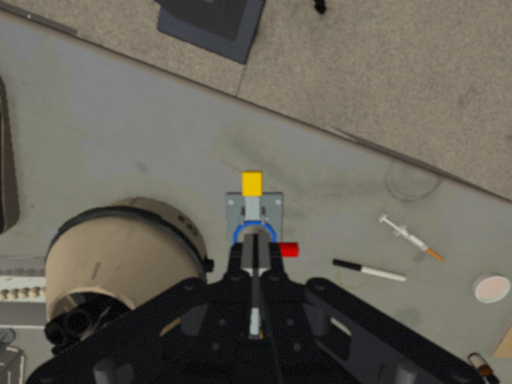

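View pics/t_aj2.png

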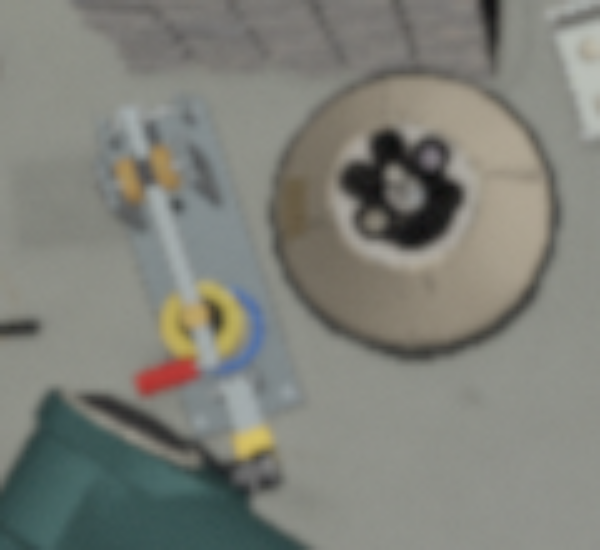

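```bash
python3 -c "
from workcell import ctrl
print(ctrl.hand_in())"
```

```text
the job is handed in; nothing more can be done
None
```

I finished the whole sequence and handed the job in at about 30 s of the 72 s allowed; no verdict was reported.

- **Cocking:** I drew the arm back by its red grip. The force dropped to the plain spring pull near 1.9 rad and rose by about 3.4 N at 2.04 rad, so I stopped there and eased forward. The arm was held at about 1.92 rad and stayed cocked after I let go. There is no direct reading of the buffer. From the force, its travel was about 2 mm or less, against the 6 mm limit.
- **Cup:** I carried the largest yellow-lidded cup over the microscope and set it in the blue ring. Contact on setting it down peaked at about 15 N before I let go. The pictures showed it upright in the ring with the arm still cocked.
- **Stamp:** I pressed the key down about 10–11 mm. The arm swung over and its stamp came to rest on the lid.
- **Last checks:** The scene, top and wrist pictures show the stamp on the yellow lid, the cup upright in the ring and the red-lidded cup standing where it was. The key looks up in the scene and wrist pictures. The gripper was clear at z = 0.26 m with about 0 N on the wrist.

One mismatch came up on the way: my first wrist-camera fix of the stamper was about 11 mm off because the arm was still settling. I remeasured before gripping, and the new fix agreed with the other cameras to within a few millimetres. No other check failed.

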